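Take a filter crucible from the vacuum desiccator and stand it on the balance

ROBOT

A 6-joint arm with a two-finger parallel gripper is mounted at the origin on the work surface. World frame = base frame: x ahead of the robot, y to its left, z up, the work surface at z = 0. Lengths are in m, angles in rad, forces in N, time in s.
With the tool pointing down it reaches from about 0.375 to 0.9 m from the base axis. Payload 3.1 kg.
Tool frame: the origin (TCP) lies on the centre line of the jaws, within the pads' length; the fingertips stand manip.finger_overhang ahead of it and the grasp point (between the pads) lies 11 mm behind it (manip.finger_overhang is the distance from the TCP to the fingertips, in m); y points along the fingers, z is the direction in which the jaws open and shut, and the axes are right-handed (so a half turn about y gives the same grasp; the last joint's range is limited). The gripper opens to 85 mm and grips with 20 to 120 N. Pads are 22 mm wide; open, the fingers measure 114 mm over their backs; the gripper's body (76 mm by 85 mm) begins 54 mm behind the grasp point. The pads swing forward as they close: fully open they stand 13 mm farther back than shut.
Start: joints at [1.075, 0.527, 1.433, -0, 1.181, -0.178], TCP at [0.195, 0.594, 0.239] pointing down, gripper open.
Joint ranges: [-3.08, 3.08], [-0.75, 2.2], [0.22, 2.44], [-1.43, 4.57], [0, 2.65], [-2.85, 2.85]. Speed limits (rad/s): [2.79, 2.79, 3.14, 3.14, 3.14, 3.14].

INTERFACE

Orientations are given as a unit quaternion [x, y, z, w].
In Python, from station import manip gives the robot as it stands.
- The arm moves only by the tool send_rows, never from a script. Its argument "plan" is a list of rows, each an object with "linear": the shift along the tool's x, y, z in units of 30 mm (1.0 is 30 mm), a list of three; "roll": the turn about the tool's y in units of 6 degrees (1.0 is 6 degrees). In form: [{"linear": [tx, ty, tz], "roll": roll}, ...]. A call has exactly 5 rows; each row shifts and turns the commanded pose from where the row before left it, along the tool's axes as they then stand; what a row does not reach is not made up. A row lasts 1/8 s, in which the tool goes at most 62.5 mm and 10.7 degrees, less where a joint would pass 70% of its speed; a pose out of reach is approached as far as the arm can. A call is refused whole if a number of a shift passes 1 or a number of a turn 1, either way. A call with a gripper value outside its range is refused whole. "claw" is the finger opening in mm, from 0 to 85.4, set as the call begins (left out, the last holds). The fingers move at their own pace and stop on an object; "force" is the grip in N (left out, the last holds). Time passes only in rows, so rows that do not move let the fingers close, or fill a call up. It gives the time, the measured TCP pose, the force and the opening at its end, in the units of the state.
- manip.sense(): the state, without advancing time (a new reading comes with each control period).
- manip.snapshot(name): name is "scene" or "top" or "wrist"; returns the picture (400x640x3 uint8, blue, green, red); there is no depth.
- manip.get_calibration(name): a dict with "fovy" (degrees; the focal length in pixels is half the picture's height over the tangent of half this angle, whatever the lens; pixels are square), "cx", "cy" (the principal point, pixels), "cam_to_world" (4x4, takes a point from camera to world coordinates); the wrist camera has in their place "tool_from_camera" (4x4, takes a point from camera to tool coordinates, whose origin is the TCP and whose axes are the tool frame's). Camera axes: x right, y down, z forward; pixel columns grow to the right and rows downward; lengths in m; the calibration is good to about 2 mm. A picture is of the moment at which its call begins: read the wrist's pose just before it. get_calibration takes no time and is no camera call.
- manip.sign_off(): hands the job in, once; it reports no verdict.
Trained networks look in the newest picture that a camera, given by its name, has taken for a name from the list of things; names that differ only in an ending like _2 or _b are one class to them, and where a whole thing is asked for, a point or a joint stands for the part that bears it (a point fixed in the world has none). Each returns a list of dicts, best first, with "p" (0 to 1); they miss things now and then, are a little off and sometimes report something else, mostly with a low value. They report only what shows in the picture. A call takes as long as a camera call.
- manip.look_for(camera, query): "extent" ([left, top, right, bottom] in pixels, round what is visible of it).
The state is a dict: "t": time; "q": joint angles; "qd": joint speeds; "tau": joint torques, N m; "tcp_pos": TCP position; "tool_rot": TCP orientation; "force": force on the tool from outside, world axes, zero at the start; "ft_torque": the same for the moment, N m; "finger_gap": opening from 0.0 (shut) to 1.0 (fully open).
Only numpy, scipy, OpenCV 4.12 (cv2) and the standard library are available. Lean on these libraries where they do the work, as an engineer would, in place of code of your own. Each camera call takes 0.05 s, during which the arm holds its last target.

TASK

The crucible with the blue band has cooled in the vacuum desiccator and is to be weighed: first let the vacuum off by turning the red vent tap on the lid fully open while the lid stays seated, then lift the lid straight off by its knob and set it down flat in the middle of the green mat. Take the blue-banded crucible out, keep it upright, and stand it gently, without dropping it, on its narrow foot in the middle of the balance pan, reaching in under the half-open draught shield without knocking the balance; let go slowly and make sure that it stays standing still by itself. Leave the green-banded crucible standing in the desiccator and do not shift the beaker, petri dishes, forceps and marker around it.

Things in the scene. Friction and masses are not known exactly. Their poses are not given: they have to be found in the camera images.
- desiccator: Blue round base of the vacuum desiccator, fixed, 208 mm across its flange. Origin: centre of its underside; z up. A perforated plate inside carries the crucibles, its top 85 mm above the origin; the flange (inner radius 86 mm, outer 104 mm), on which the lid rests, has its top at 100 mm, so the rim stands 15 mm above the plate.
- lid: Clear domed lid, loose, 0.4 to 0.6 kg, flange 208 mm across (inner radius 86 mm), dome top 88 mm above its underside. Origin: centre of the flange's underside, 100 mm above the desiccator's origin when seated; z up. It only rests on the flange. The crucibles reach 51 mm up into it: raise it 60 mm before going sideways. The tap stands on its -x shoulder, the tap's hose nozzle points to its +y.
- lid_knob (a point): Grip point on the axis of the lid's black top knob, 116 mm above the lid's origin. The knob's head is a cylinder of 30 mm diameter, from 103 to 131 mm above the lid's origin, on a 20 mm neck; axes as the lid's.
- vent_tap (a joint): Angle of the red vent tap, rad: 0 closed; it opens anticlockwise as seen from outside, looking down its axis, to a stop at 1.57 (fully open, a quarter turn). Turns against about 0.05 N m of friction and stays where it is left. Counts as open above 1.2.
- tap_wing (a point): Middle of the tap's red wing: 40 mm long (x), 10 mm thick (y), from 15 mm below this point to 9 mm above it along the tap's axis (z, outward), leaning 35 degrees to the lid's -x. The axes turn with the tap: closed, x points up the slope to the knob; open, along the nozzle. 91 mm from the lid's axis, 100 mm above its origin. Below: a neck of 5 mm radius, 10 mm long, then a boss.
- mat: Green square bench mat with a thin white border line, 250 x 250 mm, 3 mm thick, fixed. Origin: centre of its underside.
- blue_crucible: White porcelain filter crucible with blue band and rim, loose, 50 to 105 g, top-heavy. Origin: centre of the underside of its foot; z up. Foot 21 mm across and 14 mm tall, widening to a cup of 40 mm diameter from 28 mm up to the rim at 66 mm. Tips over at a lean of about 14 degrees. It stands on the desiccator's plate 84 mm from the green one, side by side as the robot sees them, on either side.
- green_crucible: The same crucible with green band and rim; it stays in the desiccator. Origin: centre of the underside of its foot; z up.
- balance: White precision balance, fixed, display at its front (-x) facing the robot. Origin: on the bench under the pan's centre; z up, x to the back. Housing 226 mm wide, from 200 mm in front of the origin to 130 mm behind it, top 66 mm high (display 75 mm). A clear draught shield covers its rear half: see shield_edge. On one side of the desiccator; the mat is on the other.
- pan (a point): Centre of the top of the round steel weighing pan, 90 mm in diameter, 78 mm above the bench, with a black wind ring about it that is lower than the pan; rigid. Axes as the balance's.
- beaker: Empty glass beaker, 60 mm across, 80 mm tall, loose, beside the desiccator's far side. Origin: centre of its underside. Leave alone.
- petri_dishes: Stack of three petri dishes, 62 mm across, 39 mm tall, loose, beside the desiccator's far side. Origin: centre of its underside. Leave alone.
- forceps: Steel forceps, 125 mm long, lying along their x, 9 mm high, loose, near the desiccator's near side. Leave alone.
- marker: White marker pen with blue cap, 115 mm long, lying along its x, 13 mm high, loose, near the desiccator's near side. Leave alone.
- shield_edge (a point): Middle of the front edge of the draught shield's clear roof (underside here, 232 mm above the bench), 15 mm behind the pan's centre. Roof (5 mm thick) and clear side panes (102 mm to each side) run from this edge back to a clear rear pane 117 mm behind the pan's centre; ahead all is open. A gripper pointing straight down at the pan meets this edge: lean it 30 to 35 degrees to the front.

How it is judged:
On the way, in this order (a step that is already met when the one before it is completed fails the run):
1. the vent tap is turned open (past 1.2 rad) with the lid still seated on the desiccator (value of joint vent_tap above 1.2 rad and z of lid in the frame of desiccator below 0.106 m), for 0.2 s.
2. the lid stands flat and released on the mat, its centre within 50 mm of the mat's (horizontal distance between lid and mat below 0.05 m and z of lid in the frame of mat below 0.008 m and angle between lid's own z axis and vertical below 0.06 rad and contact force between the fingers and lid below 0.1 N), for 0.3 s.
At the end, for the whole second after the job is handed in: The blue-banded crucible stands upright (within 3 degrees), still and released on the pan, within 15 mm of its centre; the lid lies flat on the mat, its centre within 50 mm of the mat's, its tap still open (past 1.2 rad); the green-banded crucible still stands in the desiccator (horizontal distance between blue_crucible and pan below 0.015 m and z of blue_crucible in the frame of pan between -0.003 and 0.003 m and angle between blue_crucible's own z axis and vertical below 0.05 rad and linear speed of blue_crucible below 0.01 m/s and angular speed of blue_crucible below 0.1 rad/s and contact force between the fingers and blue_crucible below 0.05 N and value of joint vent_tap above 1.2 rad and horizontal distance between lid and mat below 0.05 m and z of lid in the frame of mat below 0.008 m and angle between lid's own z axis and vertical below 0.06 rad and horizontal distance between green_crucible and desiccator below 0.07 m and angle between green_crucible's own z axis and vertical below 0.1 rad); the robot touches nothing.
It fails at once if the lid was lifted more than 8 mm while the vent tap was not open (z of lid in the frame of desiccator above 0.108 m and value of joint vent_tap below 1.2 rad).
It fails at once if the blue-banded crucible was tipped by more than 25 degrees, or dropped or knocked (moving faster than 0.3 m/s with no finger on it) (angle between blue_crucible's own z axis and vertical above 0.44 rad or (contact force between the fingers and blue_crucible below 0.05 N and linear speed of blue_crucible above 0.3 m/s)).
It fails at once if the green-banded crucible was pushed by more than 20 mm or tipped by more than 17 degrees (distance of green_crucible from where it was at the start of the episode above 0.02 m or angle between green_crucible's own z axis and vertical above 0.3 rad).
It fails at once if the balance was knocked by the robot with more than 15 N, or loaded with more than 30 N through the crucible (contact force between any of the arm, the fingers and balance above 15 N or contact force between blue_crucible and balance above 30 N).
It fails at once if the beaker, petri dishes, forceps or marker was moved by more than 30 mm (distance of any of beaker, petri_dishes, forceps, marker from where it was at the start of the episode above 0.03 m).
It also fails if it takes over 72 s, if anything falls off the work surface, if the arm or the gripper's body presses on something with over 40 N, if the wrist force passes 120 N, or if a joint passes its speed limit or range.

## Working session

There is one attempt and no reset: what is moved stays moved. The work goes in short steps, Python scripts to look and compute and a tool call to move; the robot and the scene stay as the last step left them, time stands still between calls to the robot, and variables do not carry over. Pictures are saved under pics/ and viewed, and the job is handed in when it is done.

Besides the shell and the picture viewer there is one more tool, called after "Emit:" by a JSON object that holds its "method" and its "body". send_rows: Moves the arm, as the interface text tells. Its arguments: {"type":"object","properties":{"plan":{"type":"array"},"claw":{"type":"number"},"force":{"type":"number"}},"required":["plan"]}

```bash
ls; mkdir -p pics
python3 - <<'E'
from station import manip
import cv2
print(manip.sense()); print(manip.finger_overhang)
for n in ("scene","top","wrist"):
    im=manip.snapshot(n); cv2.imwrite(f"pics/{n}0.png",im); print(n,manip.get_calibration(n))
E
```

```text
pics
{'t': 0.0, 'q': array([ 1.07452393e+00,  5.28466228e-01,  1.43390217e+00, -1.73985895e-06,
        1.18141666e+00, -1.78472545e-01]), 'qd': array([-1.61019730e-05, -7.64726728e-04, -8.22200854e-04, -9.92692978e-04,
        6.56695280e-04,  2.25931539e-04]), 'tau': array([-7.84792846e-04, -4.42355061e+01, -1.78017300e+01, -7.29632802e-05,
        8.43952439e-03, -4.27057643e-06]), 'tcp_pos': array([0.19491398, 0.59308879, 0.23833362]), 'tool_rot': array([ 0.69892986, -0.11214272,  0.11163065, -0.69746661]), 'force': array([ 0.55390286,  0.14093751, -0.44402224]), 'ft_torque': array([ 0.03804894, -0.02372676, -0.02648951]), 'finger_gap': 1.0013937466176193}
0.008
scene {'fovy': 54.347295534872686, 'cx': 323.008823413593, 'cy': 198.78870390219447, 'cam_to_world': array([[-0.8023831 ,  0.3516718 , -0.48219115,  1.13003456],
       [ 0.59678031,  0.4807504 , -0.64244246,  0.78744752],
       [ 0.00588469, -0.80324716, -0.5956168 ,  0.87594486],
       [ 0.        ,  0.        ,  0.        ,  1.        ]])}
top {'fovy': 50.723655984778205, 'cx': 315.9783938415349, 'cy': 199.7171239528167, 'cam_to_world': array([[-0.02156115, -0.98672521,  0.16096108,  0.41118391],
       [-0.99944728,  0.02534775,  0.02150851, -0.00618821],
       [-0.02530299, -0.16040837, -0.98672636,  1.20077454],
       [ 0.        ,  0.        ,  0.        ,  1.        ]])}
wrist {'fovy': 71.355979123433, 'cx': 320.5720208886975, 'cy': 200.00364451854622, 'tool_from_camera': array([[-4.64917067e-04,  9.50533389e-01,  3.10622055e-01,
        -7.88072526e-02],
       [-4.80755979e-04, -3.10622265e-01,  9.50533312e-01,
        -1.34633333e-01],
       [ 9.99999776e-01,  2.92585749e-04,  6.01388202e-04,
         3.95021653e-04],
       [ 0.00000000e+00,  0.00000000e+00,  0.00000000e+00,
         1.00000000e+00]])}
```

View images.

View pics/scene0.png

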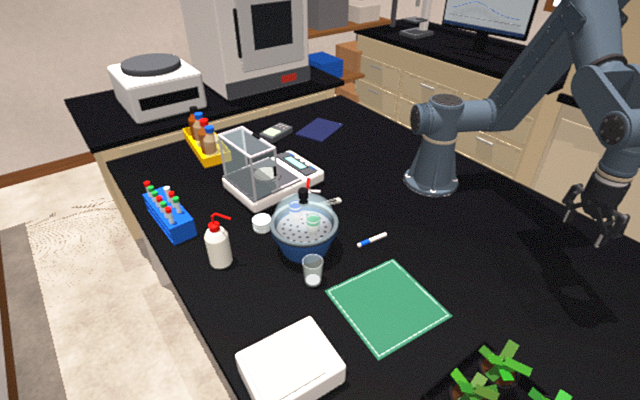

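View pics/top0.png

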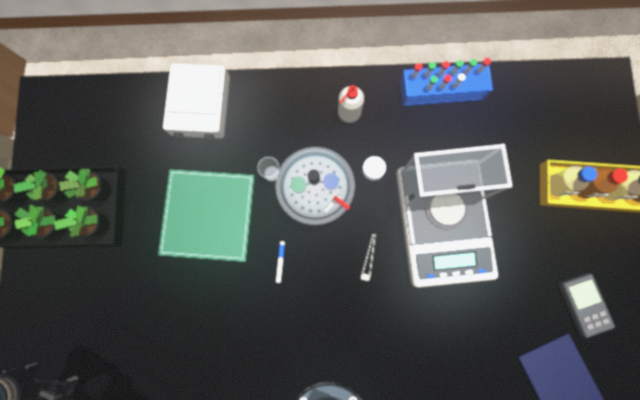

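View pics/wrist0.png

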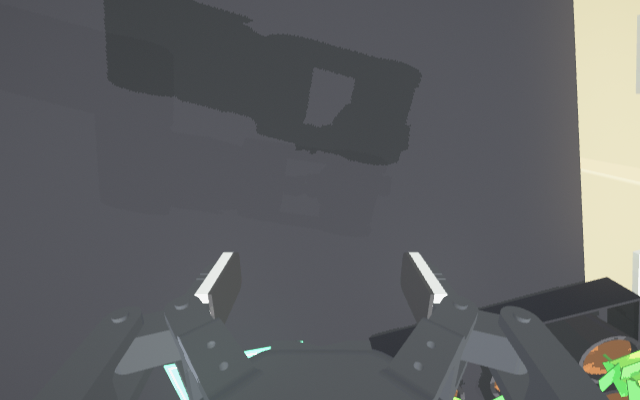

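Run:
```python
from station import manip
from scipy.spatial.transform import Rotation as R
s=manip.sense(); print(R.from_quat(s['tool_rot']).as_matrix().round(4)); print([a for a in dir(manip) if a[0]!='_'])
for c in("top","scene"):
  for n in ["desiccator","lid","lid_knob","vent_tap","tap_wing","mat","blue_crucible","green_crucible","balance","pan","beaker","petri_dishes","forceps","marker"]:
    r=manip.look_for(c,n); print(c,n,[(x['p'],[round(v) for v in x['extent']]) for x in r[:2]])
```

```text
[[ 9.499e-01 -8.000e-04  3.125e-01]
 [-3.125e-01 -1.500e-03  9.499e-01]
 [-3.000e-04 -1.000e+00 -1.700e-03]]
['PlanningError', 'finger_overhang', 'get_calibration', 'look_for', 'sense', 'sign_off', 'snapshot']
top desiccator []
top lid [(0.94, [280, 146, 356, 228])]
top lid_knob [(0.96, [274, 145, 352, 226])]
top vent_tap [(0.67, [255, 158, 280, 181])]
top tap_wing []
top mat [(0.97, [159, 170, 254, 261])]
top blue_crucible []
top green_crucible []
top balance [(0.92, [395, 146, 511, 286])]
top pan [(0.71, [398, 144, 511, 290]), (0.22, [160, 170, 253, 261])]
top beaker []
top petri_dishes [(0.85, [365, 154, 385, 180])]
top forceps [(0.57, [363, 275, 366, 277])]
top marker [(0.5, [275, 243, 282, 282])]
scene desiccator [(0.97, [277, 235, 336, 266])]
scene lid [(0.77, [271, 179, 339, 246]), (0.59, [305, 257, 321, 284])]
scene lid_knob [(0.87, [267, 178, 342, 248])]
scene vent_tap []
scene tap_wing [(0.57, [220, 126, 326, 210])]
scene mat [(0.84, [327, 258, 452, 360])]
scene blue_crucible []
scene green_crucible [(0.17, [356, 233, 387, 249])]
scene balance [(0.78, [224, 129, 326, 212])]
scene pan [(0.77, [218, 126, 326, 212])]
scene beaker [(0.81, [303, 257, 322, 287]), (0.29, [276, 236, 335, 263])]
scene petri_dishes [(0.63, [253, 214, 271, 235])]
scene forceps []
scene marker []
```

```bash
cat > h.py <<'E'
import numpy as np, cv2
from station import manip
from scipy.spatial.transform import Rotation as R
def cam(n,s=None):
    c=manip.get_calibration(n); f=200/np.tan(np.radians(c['fovy'])/2)
    if n=='wrist':
        s=s or manip.sense(); T=np.eye(4); T[:3,:3]=R.from_quat(s['tool_rot']).as_matrix(); T[:3,3]=s['tcp_pos']
        M=T@c['tool_from_camera']
    else: M=c['cam_to_world']
    return M,f,c['cx'],c['cy']
def px2w(n,u,v,z,s=None):
    M,f,cx,cy=cam(n,s); d=M[:3,:3]@np.array([(u-cx)/f,(v-cy)/f,1]); o=M[:3,3]
    return o+d*(z-o[2])/d[2]
def w2px(n,p,s=None):
    M,f,cx,cy=cam(n,s); q=np.linalg.inv(M)@np.append(p,1); return np.array([q[0]/q[2]*f+cx,q[1]/q[2]*f+cy])
E
python3 - <<'E'
from h import *
P=lambda *a:print(a,px2w(*a).round(4))
P("top",315.5,186,.2)  # lid outline at z~.11
P("top",315,187,.108)
P("top",314,177,.216); P("top",342,202,.2)
for u,v in [(168,170),(254,174),(247,262),(160,256)]: P("top",u,v,.003)
P("top",446,210,.078)
P("top",374,167,.039);P("top",268,168,.08)
for u,v in [(413,152),(506,146),(511,188),(417,195)]: P("top",u,v,.237)
P("top",498,283,.07);P("top",413,287,.07)
im=cv2.imread("pics/top0.png"); cv2.imwrite("pics/topz.png",cv2.resize(im[120:310,230:520],None,fx=2.7,fy=2.7,interpolation=cv2.INTER_CUBIC))
E
```

```text
('top', 315.5, 186, 0.2) [0.608  0.0161 0.2   ]
('top', 315, 187, 0.108) [0.6235 0.0195 0.108 ]
('top', 314, 177, 0.216) [0.6269 0.0188 0.216 ]
('top', 342, 202, 0.2) [ 0.5673 -0.0467  0.2   ]
('top', 168, 170, 0.003) [0.7061 0.4526 0.003 ]
('top', 254, 174, 0.003) [0.6872 0.1991 0.003 ]
('top', 247, 262, 0.003) [0.4336 0.2184 0.003 ]
('top', 160, 256, 0.003) [0.4559 0.4668 0.003 ]
('top', 446, 210, 0.078) [ 0.5577 -0.3277  0.078 ]
('top', 374, 167, 0.039) [ 0.6898 -0.1463  0.039 ]
('top', 268, 168, 0.08) [0.6852 0.1475 0.08  ]
('top', 413, 152, 0.237) [ 0.6759 -0.2151  0.237 ]
('top', 506, 146, 0.237) [ 0.6841 -0.4319  0.237 ]
('top', 511, 188, 0.237) [ 0.5842 -0.4339  0.237 ]
('top', 417, 195, 0.237) [ 0.5734 -0.2183  0.237 ]
('top', 498, 283, 0.07) [ 0.3638 -0.4507  0.07  ]
('top', 413, 287, 0.07) [ 0.3581 -0.2301  0.07  ]
```

View pics/topz.png

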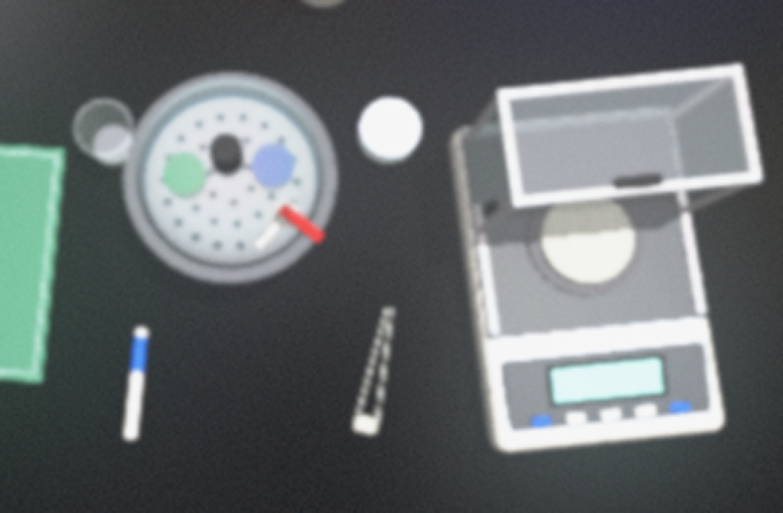

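```bash
cat > plan.py <<'E'
import sys,json
from h import *
def plan(target,az=None,calls=None,start=None,maxlin=1.0,slack=0.0,n=None):
    """target world tcp; az = azimuth deg of tool z (None keep). prints rows"""
    s=manip.sense(); p=np.array(s['tcp_pos']); Rm=R.from_quat(s['tool_rot']).as_matrix()
    d=np.array(target)-p
    z=Rm[:,2]; cur=np.degrees(np.arctan2(z[1],z[0]))
    turn=0 if az is None else (cur-az+180)%360-180   # roll positive lowers az
    N=n or 5
    while True:
        rows=[];q=p.copy();Q=Rm.copy();ok=True
        for i in range(N):
            want=p+d*(i+1)/N
            l=np.round(Q.T@(want-q)/0.03,2); r=round(turn/6/N,2)
            if abs(l).max()>maxlin or abs(r)>1: ok=False
            rows.append({"linear":[float(x)+0.0 for x in l],"roll":r}); q=q+Q@l*.03; Q=Q@R.from_euler('y',r*6,degrees=True).as_matrix()
        if ok: break
        N+=5
    print("cur",p.round(4),"az",round(cur,1),"N",N,"end",q.round(4))
    for k in range(0,N,5): print(json.dumps(rows[k:k+5]))
def st():
    s=manip.sense(); Rm=R.from_quat(s['tool_rot']).as_matrix()
    print('t',round(s['t'],2),'tcp',s['tcp_pos'].round(4),'y',Rm[:,1].round(3),'az',round(float(np.degrees(np.arctan2(Rm[1,2],Rm[0,2]))),1),'F',s['force'].round(1),'gap',round(85.4*s['finger_gap'],1),'q',np.array(s['q']).round(2))
    return s
E
python3 -c "
from plan import *
plan([.54,-.06,.36],-41.3)"
```

```text
cur [0.1952 0.5937 0.2393] az 71.8 N 25 end [ 0.5401 -0.06    0.3599]
[{"linear": [0.71, -0.16, -0.68], "roll": 0.75}, {"linear": [0.76, -0.16, -0.63], "roll": 0.75}, {"linear": [0.81, -0.16, -0.57], "roll": 0.75}, {"linear": [0.85, -0.16, -0.5], "roll": 0.75}, {"linear": [0.88, -0.16, -0.43], "roll": 0.75}]
[{"linear": [0.92, -0.17, -0.36], "roll": 0.75}, {"linear": [0.94, -0.16, -0.29], "roll": 0.75}, {"linear": [0.96, -0.16, -0.21], "roll": 0.75}, {"linear": [0.98, -0.16, -0.14], "roll": 0.75}, {"linear": [0.98, -0.16, -0.06], "roll": 0.75}]
[{"linear": [0.99, -0.16, 0.02], "roll": 0.75}, {"linear": [0.98, -0.16, 0.1], "roll": 0.75}, {"linear": [0.97, -0.16, 0.17], "roll": 0.75}, {"linear": [0.95, -0.16, 0.24], "roll": 0.75}, {"linear": [0.93, -0.16, 0.32], "roll": 0.75}]
[{"linear": [0.91, -0.16, 0.4], "roll": 0.75}, {"linear": [0.87, -0.17, 0.46], "roll": 0.75}, {"linear": [0.83, -0.16, 0.53], "roll": 0.75}, {"linear": [0.78, -0.16, 0.59], "roll": 0.75}, {"linear": [0.74, -0.16, 0.66], "roll": 0.75}]
[{"linear": [0.69, -0.16, 0.71], "roll": 0.75}, {"linear": [0.62, -0.16, 0.76], "roll": 0.75}, {"linear": [0.57, -0.16, 0.8], "roll": 0.75}, {"linear": [0.5, -0.16, 0.85], "roll": 0.75}, {"linear": [0.43, -0.16, 0.89], "roll": 0.75}]
```

Emit:
{"method": "send_rows", "body": {"plan": [{"linear": [0.71, -0.16, -0.68], "roll": 0.75}, {"linear": [0.76, -0.16, -0.63], "roll": 0.75}, {"linear": [0.81, -0.16, -0.57], "roll": 0.75}, {"linear": [0.85, -0.16, -0.5], "roll": 0.75}, {"linear": [0.88, -0.16, -0.43], "roll": 0.75}]}}

```text
t: 2.17
tcp_pos: [0.2646, 0.4622, 0.2636]
tool_rot: [-0.663, 0.247, -0.247, 0.663]
force: [-0.2, -0.4, -0.2]
finger_gap: 1.003
```

```bash
python3 -c "
from plan import *
st()"
```

```text
t 2.17 tcp [0.2646 0.4622 0.2636] y [ 0.  0. -1.] az 49.2 F [-0.2 -0.4 -0.2] gap 85.6 q [ 0.84  0.37  1.64 -0.    1.13 -0.02]
```

Emit:
{"method": "send_rows", "body": {"plan": [{"linear": [0.92, -0.17, -0.36], "roll": 0.75}, {"linear": [0.94, -0.16, -0.29], "roll": 0.75}, {"linear": [0.96, -0.16, -0.21], "roll": 0.75}, {"linear": [0.98, -0.16, -0.14], "roll": 0.75}, {"linear": [0.98, -0.16, -0.06], "roll": 0.75}]}}

```text
t: 2.8
tcp_pos: [0.3335, 0.3314, 0.2879]
tool_rot: [-0.602, 0.371, -0.371, 0.602]
force: [-0.1, 0.7, -0.6]
finger_gap: 1.001
```

Emit:
{"method": "send_rows", "body": {"plan": [{"linear": [0.99, -0.16, 0.02], "roll": 0.75}, {"linear": [0.98, -0.16, 0.1], "roll": 0.75}, {"linear": [0.97, -0.16, 0.17], "roll": 0.75}, {"linear": [0.95, -0.16, 0.24], "roll": 0.75}, {"linear": [0.93, -0.16, 0.32], "roll": 0.75}]}}

```text
t: 3.42
tcp_pos: [0.4023, 0.2007, 0.312]
tool_rot: [-0.518, 0.482, -0.482, 0.518]
force: [-0.7, -0.5, -0.4]
finger_gap: 1.002
```

Emit:
{"method": "send_rows", "body": {"plan": [{"linear": [0.91, -0.16, 0.4], "roll": 0.75}, {"linear": [0.87, -0.17, 0.46], "roll": 0.75}, {"linear": [0.83, -0.16, 0.53], "roll": 0.75}, {"linear": [0.78, -0.16, 0.59], "roll": 0.75}, {"linear": [0.74, -0.16, 0.66], "roll": 0.75}]}}

```text
t: 4.05
tcp_pos: [0.4716, 0.0699, 0.3363]
tool_rot: [0.414, -0.573, 0.573, -0.414]
force: [-0.0, -0.1, -1.3]
finger_gap: 1.001
```

Emit:
{"method": "send_rows", "body": {"plan": [{"linear": [0.69, -0.16, 0.71], "roll": 0.75}, {"linear": [0.62, -0.16, 0.76], "roll": 0.75}, {"linear": [0.57, -0.16, 0.8], "roll": 0.75}, {"linear": [0.5, -0.16, 0.85], "roll": 0.75}, {"linear": [0.43, -0.16, 0.89], "roll": 0.75}], "claw": 40}}

```text
t: 4.68
tcp_pos: [0.5404, -0.0609, 0.3602]
tool_rot: [0.294, -0.643, 0.643, -0.294]
force: [-0.1, 1.2, 0.2]
finger_gap: 0.467
```

```bash
python3 -c "
from plan import *
s=st(); cv2.imwrite('pics/w1.png',manip.snapshot('wrist'))
from plan import *
c=np.array([.625,.019])
for a in (46,49,52):
  ex=np.array([np.cos(np.radians(a)),np.sin(np.radians(a))]); t=c-.091*ex
  print(a,t,w2px('wrist',[t[0],t[1],.2],s), w2px('wrist',[c[0],c[1],.231],s))
"
```

```text
t 4.67 tcp [ 0.5404 -0.0609  0.3602] y [ 0. -0. -1.] az -40.9 F [-0.1  1.2  0.2] gap 39.9 q [-0.32  0.29  1.47  0.    1.37  0.4 ]
46 [ 0.56178609 -0.04645992] [326.22577649 163.7975759 ] [333.43924803  65.87073964]
49 [ 0.56529863 -0.04967857] [330.68461326 163.92523976] [333.43924803  65.87073964]
52 [ 0.56897481 -0.05270898] [335.14650499 163.82137304] [333.43924803  65.87073964]
```

View pics/w1.png

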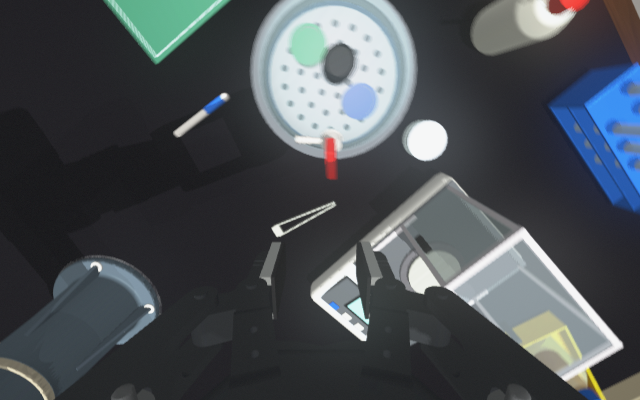

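```bash
python3 -c "
from plan import *
s=manip.sense()
P=lambda *a:print(a,px2w(*a,s=s).round(4))
P('wrist',339,63,.22);P('wrist',333.5,72,.1);P('wrist',330.5,158,.2);P('wrist',330.5,138,.214);P('wrist',331.5,178,.193)
im=cv2.imread('pics/w1.png'); cv2.imwrite('pics/w1z.png',cv2.resize(im[0:200,230:440],None,fx=3.5,fy=3,interpolation=cv2.INTER_CUBIC))
"
```

```text
('wrist', 339, 63, 0.22) [0.6351 0.0139 0.22  ]
('wrist', 333.5, 72, 0.1) [0.6402 0.0182 0.1   ]
('wrist', 330.5, 158, 0.2) [ 0.5724 -0.0492  0.2   ]
('wrist', 330.5, 138, 0.214) [ 0.5864 -0.0319  0.214 ]
('wrist', 331.5, 178, 0.193) [ 0.5582 -0.068   0.193 ]
```

View pics/w1z.png

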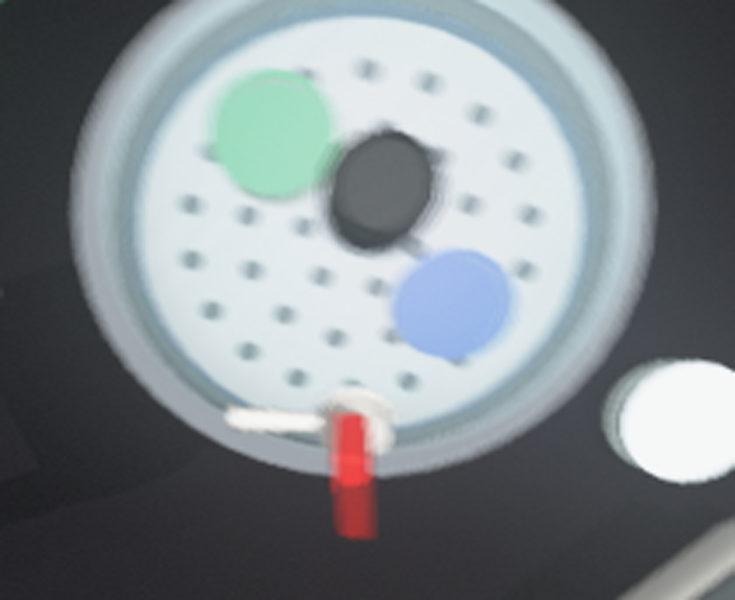

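```bash
python3 -c "
from plan import *
s=manip.sense()
c=px2w('wrist',340.5,61,.231,s);print(c)
for cc,a in ((c,47),(c,50),(c,53),(np.array([.63,.017,0]),50)):
  ex=np.array([np.cos(np.radians(a)),np.sin(np.radians(a))])
  f=lambda r,h:w2px('wrist',[*(cc[:2]+r*ex),.1+h],s).round(1)
  ey=np.array([-ex[1],ex[0]])
  print(cc,a,'bot inner',f(-.066,.099),'top inner',f(-.0798,.119),'top outer',f(-.1125,.096),'flange',[w2px('wrist',[*(cc[:2]+.104*v),.1],s).round(0) for v in (ex,-ex,ey,-ey)])
print('flange c',px2w('wrist',333.5,72,.1,s))
"
```

```text
[0.63543788 0.01349805 0.231     ]
[0.63543788 0.01349805 0.231     ] 47 bot inner [334.7 136.1] top inner [335.1 152.2] top outer [332.4 178.9] flange [array([337., -17.]), array([330., 157.]), array([253.,  75.]), array([412.,  81.])]
[0.63543788 0.01349805 0.231     ] 50 bot inner [338.  136.1] top inner [339.3 152.2] top outer [337.8 178.9] flange [array([333., -17.]), array([333., 157.]), array([253.,  79.]), array([413.,  76.])]
[0.63543788 0.01349805 0.231     ] 53 bot inner [341.3 135.9] top inner [343.5 152. ] top outer [343.1 178.7] flange [array([328., -17.]), array([337., 157.]), array([254.,  84.]), array([413.,  71.])]
[0.63  0.017 0.   ] 50 bot inner [331.8 137. ] top inner [332.8 153.2] top outer [332.  179.7] flange [array([327., -16.]), array([329., 158.]), array([249.,  80.]), array([408.,  77.])]
flange c [0.64015708 0.01818667 0.1       ]
```

```bash
python3 -c "
from plan import *
s=manip.sense()
th=np.linspace(0,2*np.pi,200)
for c in ((.635,.0135),(.627,.019)):
 for z in (.1,.11):
  for n in('wrist','top'):
   q=np.array([w2px(n,[c[0]+.104*np.cos(t),c[1]+.104*np.sin(t),z],s) for t in th]); print(c,z,n,q.min(0).round(1),q.max(0).round(1), w2px(n,[*c,.231],s).round(1))
"
```

```text
(0.635, 0.0135) 0.1 wrist [252.9 -17.1] [412.7 157.3] [340.1  61.4]
(0.635, 0.0135) 0.1 top [278.3 145.5] [356.4 222.2] [316.  172.2]
(0.635, 0.0135) 0.11 wrist [251.1 -20.8] [415.2 158.4] [340.1  61.4]
(0.635, 0.0135) 0.11 top [277.8 144.4] [356.7 221.8] [316.  172.2]
(0.627, 0.019) 0.1 wrist [245.5 -16. ] [405.2 158. ] [328.9  62.8]
(0.627, 0.019) 0.1 top [276.2 148.4] [354.4 225.3] [313.7 175.6]
(0.627, 0.019) 0.11 wrist [243.5 -19.7] [407.5 159.2] [328.9  62.8]
(0.627, 0.019) 0.11 top [275.8 147.4] [354.7 224.9] [313.7 175.6]
```

```bash
python3 -c "
from plan import *
plan([.571,-.051,.275],-44)"
```

```text
cur [ 0.5429 -0.0646  0.3608] az -41.1 N 5 end [ 0.571  -0.0508  0.275 ]
[{"linear": [-0.19, 0.57, 0.08], "roll": 0.1}, {"linear": [-0.19, 0.57, 0.08], "roll": 0.1}, {"linear": [-0.2, 0.58, 0.07], "roll": 0.1}, {"linear": [-0.19, 0.57, 0.07], "roll": 0.1}, {"linear": [-0.2, 0.57, 0.07], "roll": 0.1}]
```

Emit:
{"method": "send_rows", "body": {"plan": [{"linear": [-0.2, 0.8, 0.05], "roll": 0.1}, {"linear": [-0.25, 0.8, 0.05], "roll": 0.2}, {"linear": [-0.25, 0.8, 0.05], "roll": 0.1}, {"linear": [-0.2, 0.4, 0.05], "roll": 0.1}, {"linear": [0, 0, 0], "roll": 0}], "claw": 30}}

```text
t: 5.35
tcp_pos: [0.5624, -0.0436, 0.2752]
tool_rot: [-0.279, 0.65, -0.65, 0.278]
force: [0.7, 0.1, 0.0]
finger_gap: 0.35
```

```bash
python3 -c "
from plan import *
s=st(); cv2.imwrite('pics/w2.png',manip.snapshot('wrist')); st(); 
print(w2px('wrist',s['tcp_pos'],s))
"
```

```text
t 5.35 tcp [ 0.5624 -0.0436  0.2752] y [-0.002  0.    -1.   ] az -43.7 F [0.7 0.1 0. ] gap 29.9 q [-0.28  0.4   1.54 -0.    1.19  0.49]
t 5.4 tcp [ 0.5627 -0.0438  0.2761] y [ 0. -0. -1.] az -43.7 F [ 0.2  0.5 -0.9] gap 29.8 q [-0.28  0.4   1.54 -0.    1.19  0.49]
[319.58160415 263.05149698]
```

View pics/w2.png

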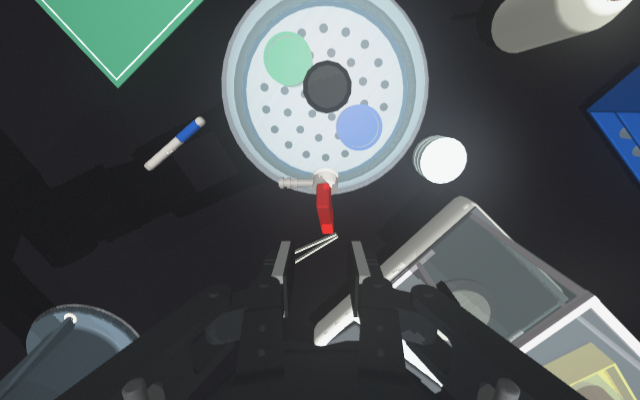

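```bash
cat > fit.py <<'E'
from plan import *
im=cv2.imread('pics/w2.png'); cv2.imwrite('pics/w2z.png',cv2.resize(im[150:250,260:400],None,fx=5.5,fy=5.5,interpolation=cv2.INTER_CUBIC))
s=manip.sense()
c=px2w('wrist',327,86,.231,s);print(c)
th=np.linspace(0,2*np.pi,200)
for z in (.1,.11):
 q=np.array([w2px('wrist',[c[0]+.104*np.cos(t),c[1]+.104*np.sin(t),z],s) for t in th]);print(q.min(0),q.max(0))
for a in (44,46,48):
  cc=c; ex=np.array([np.cos(np.radians(a)),np.sin(np.radians(a))])
  f=lambda r,h:w2px('wrist',[*(cc[:2]+r*ex),.1+h],s).round(1)
  print(a,'bot inner',f(-.066,.099),'top inner',f(-.0798,.119),'top outer',f(-.1125,.096))
E
python3 fit.py
```

```text
[0.63044419 0.02075883 0.231     ]
[224.16511543 -23.12067327] [424.20410042 191.51520128]
[220.87851324 -28.16957486] [427.75874803 193.99995249]
44 bot inner [322.  180.2] top inner [321.3 205.3] top outer [319.6 233. ]
46 bot inner [324.9 180.3] top inner [325.2 205.4] top outer [324.3 233.1]
48 bot inner [327.9 180.3] top inner [329.  205.3] top outer [328.9 233. ]
```

View pics/w2z.png

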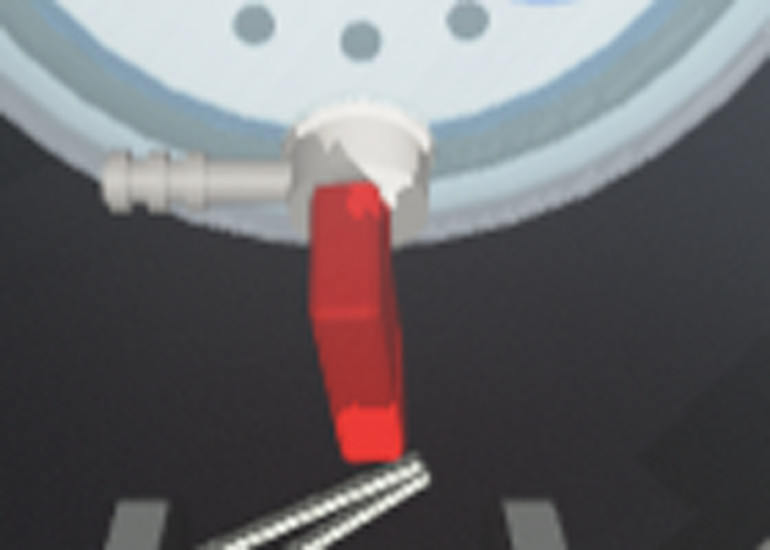

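```bash
python3 -c "
from plan import *
s=manip.sense()
a=px2w('wrist',322.4,206.7,.219,s);b=px2w('wrist',327.3,232.5,.196,s);m=(a+b)/2
print(a,b,m,np.degrees(np.arctan2(*(a-b)[[1,0]])))
ex=np.array([np.cos(np.radians(46)),np.sin(np.radians(46))]);print(m[:2]+.0051*ex, np.array([.63044,.02076])-.091*ex)
"
```

```text
[ 0.57284466 -0.03599705  0.219     ] [ 0.55450637 -0.06152715  0.196     ] [ 0.56367551 -0.0487621   0.2075    ] 54.31028770667533
[ 0.56721827 -0.04509347] [ 0.56722609 -0.04469992]
```

```bash
python3 -c "
from plan import *
st();plan([.567,-.045,.200],-36)"
```

```text
t 5.4 tcp [ 0.5627 -0.0438  0.2761] y [ 0. -0. -1.] az -43.7 F [ 0.2  0.5 -0.9] gap 29.8 q [-0.28  0.4   1.54 -0.    1.19  0.49]
cur [ 0.5627 -0.0438  0.2761] az -43.7 N 5 end [ 0.5669 -0.045   0.1999]
[{"linear": [-0.01, 0.51, 0.03], "roll": -0.26}, {"linear": [-0.02, 0.5, 0.02], "roll": -0.26}, {"linear": [-0.01, 0.51, 0.03], "roll": -0.26}, {"linear": [-0.01, 0.51, 0.03], "roll": -0.26}, {"linear": [-0.01, 0.51, 0.02], "roll": -0.26}]
```

Emit:
{"method": "send_rows", "body": {"plan": [{"linear": [-0.01, 0.1, 0.07], "roll": -0.6}, {"linear": [-0.02, 0.5, 0.06], "roll": -0.7}, {"linear": [-0.01, 0.9, 0.0], "roll": 0}, {"linear": [-0.01, 0.8, 0.0], "roll": 0}, {"linear": [-0.01, 0.23, 0.0], "roll": 0}], "claw": 30, "force": 20}}

```text
t: 6.02
tcp_pos: [0.5663, -0.0453, 0.1998]
tool_rot: [-0.322, 0.63, -0.63, 0.321]
force: [-0.3, 0.1, 0.5]
finger_gap: 0.35
```

```bash
python3 -c "
from plan import *
s=st(); cv2.imwrite('pics/w3.png',manip.snapshot('wrist')); st(); 
"
```

```text
t 6.03 tcp [ 0.5663 -0.0453  0.1998] y [-0.001  0.    -1.   ] az -35.9 F [-0.3  0.1  0.5] gap 29.8 q [-0.28  0.5   1.62 -0.    1.02  0.35]
t 6.08 tcp [ 0.5663 -0.0452  0.1996] y [-0.001  0.    -1.   ] az -35.9 F [-0.6 -0.6 -0. ] gap 30.2 q [-0.28  0.5   1.62 -0.    1.02  0.35]
```

View pics/w3.png

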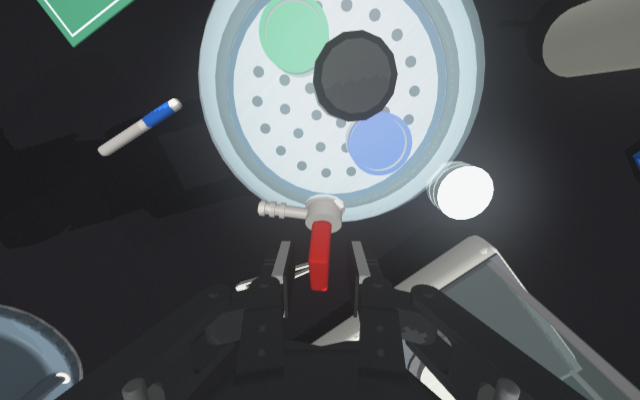

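Emit:
{"method": "send_rows", "body": {"plan": [{"linear": [0, 0, 0], "roll": 0}, {"linear": [0, 0, 0], "roll": 0}, {"linear": [0, 0, 0], "roll": -1}, {"linear": [0, 0, 0], "roll": -1}, {"linear": [0, 0, 0], "roll": -1}], "claw": 13}}

```text
t: 6.7
tcp_pos: [0.5669, -0.0451, 0.2013]
tool_rot: [0.416, -0.571, 0.572, -0.417]
force: [-1.4, 0.5, 1.5]
finger_gap: 0.156
```

Emit:
{"method": "send_rows", "body": {"plan": [{"linear": [0, 0, 0], "roll": -1}, {"linear": [0, 0, 0], "roll": -1}, {"linear": [0, 0, 0], "roll": -1}, {"linear": [0, 0, 0], "roll": -1}, {"linear": [0, 0, 0], "roll": -1}], "claw": 15}}

```text
t: 7.32
tcp_pos: [0.5676, -0.0464, 0.2021]
tool_rot: [-0.55, 0.442, -0.446, 0.55]
force: [-2.4, -1.9, 4.2]
finger_gap: 0.178
```

```bash
python3 -c "
from plan import *
s=st(); cv2.imwrite('pics/w4.png',manip.snapshot('wrist')); st(); 
"
```

```text
t 7.33 tcp [ 0.5676 -0.0464  0.2021] y [ 0.004 -0.003 -1.   ] az 12.2 F [-2.4 -1.9  4.2] gap 15.2 q [-0.28  0.5   1.62 -0.    1.02 -0.49]
t 7.38 tcp [ 0.5676 -0.0463  0.2021] y [ 0.004 -0.003 -1.   ] az 12.4 F [-3.9 -2.5  4.9] gap 14.8 q [-0.28  0.5   1.62 -0.    1.02 -0.49]
```

View pics/w4.png

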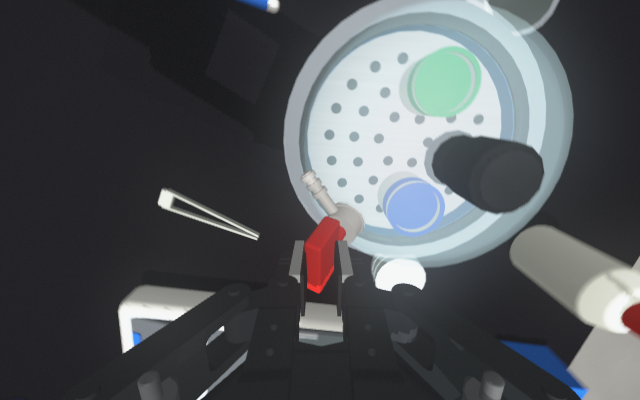

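Emit:
{"method": "send_rows", "body": {"plan": [{"linear": [0, 0, 0], "roll": -1}, {"linear": [0, 0, 0], "roll": -1}, {"linear": [0, 0, 0], "roll": -1}, {"linear": [0, 0, 0], "roll": -1}, {"linear": [0, 0, 0], "roll": -0.5}], "claw": 17}}

```text
t: 8.0
tcp_pos: [0.5681, -0.0466, 0.2029]
tool_rot: [0.639, -0.301, 0.306, -0.638]
force: [-3.1, -3.0, 8.2]
finger_gap: 0.2
```

Emit:
{"method": "send_rows", "body": {"plan": [{"linear": [0, 0, 0], "roll": -1}, {"linear": [0, 0, 0], "roll": -0.5}, {"linear": [0, 0, 0], "roll": 0}, {"linear": [0, 0, 0], "roll": 0}, {"linear": [0, 0, 0], "roll": 0}], "claw": 17}}

```text
t: 8.62
tcp_pos: [0.5681, -0.0465, 0.2032]
tool_rot: [0.661, -0.251, 0.255, -0.66]
force: [-3.2, -1.9, 9.6]
finger_gap: 0.199
```

```bash
python3 -c "
from plan import *
s=st(); cv2.imwrite('pics/w5.png',manip.snapshot('wrist')); st(); 
"
```

```text
t 8.62 tcp [ 0.5681 -0.0465  0.2032] y [ 0.005 -0.003 -1.   ] az 48.1 F [-3.2 -1.9  9.6] gap 17.0 q [-0.28  0.5   1.61 -0.    1.02 -1.11]
t 8.68 tcp [ 0.5682 -0.0465  0.2032] y [ 0.005 -0.003 -1.   ] az 48.1 F [-3.2 -2.6 10.5] gap 16.8 q [-0.28  0.5   1.61 -0.    1.02 -1.12]
```

View pics/w5.png

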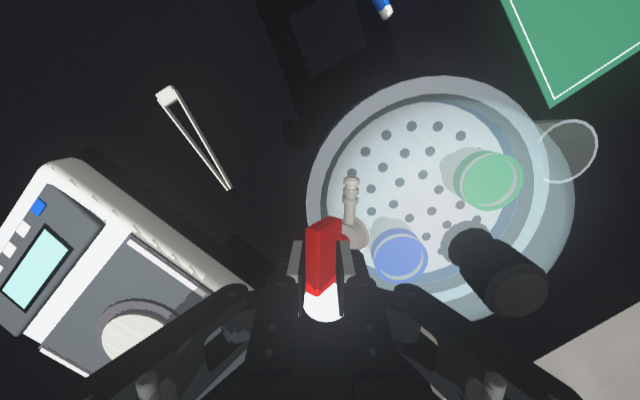

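Emit:
{"method": "send_rows", "body": {"plan": [{"linear": [0, -0.1, 0], "roll": -0.5}, {"linear": [0, -0.1, 0], "roll": -0.7}, {"linear": [0, 0, 0], "roll": -0.6}, {"linear": [0, 0, 0], "roll": 0}, {"linear": [0, 0, 0], "roll": 0}], "claw": 17}}

```text
t: 9.3
tcp_pos: [0.5671, -0.0455, 0.2065]
tool_rot: [0.681, -0.19, 0.191, -0.681]
force: [1.1, -2.3, -0.7]
finger_gap: 0.201
```

Emit:
{"method": "send_rows", "body": {"plan": [{"linear": [0, 0, 0], "roll": 0}, {"linear": [0, 0, 0], "roll": 0}, {"linear": [0, -0.5, 0], "roll": 0}, {"linear": [0, -1, 0], "roll": 0}, {"linear": [0, -1, 0], "roll": 0}], "claw": 40}}

```text
t: 9.93
tcp_pos: [0.5665, -0.0451, 0.2827]
tool_rot: [0.681, -0.189, 0.19, -0.681]
force: [-0.2, -0.3, 0.4]
finger_gap: 0.467
```

```bash
python3 -c "
from plan import *
s=st(); cv2.imwrite('pics/w6.png',manip.snapshot('wrist')); s=st(); cv2.imwrite('pics/w7.png',manip.snapshot('wrist'))
"
```

```text
t 9.93 tcp [ 0.5665 -0.0451  0.2827] y [ 0. -0. -1.] az 58.9 F [-0.2 -0.3  0.4] gap 39.9 q [-0.28  0.4   1.53 -0.    1.21 -1.3 ]
t 9.97 tcp [ 0.569  -0.0457  0.2873] y [ 0.009 -0.003 -1.   ] az 58.9 F [1.  0.3 2.1] gap 39.8 q [-0.28  0.4   1.52 -0.    1.21 -1.3 ]
```

View pics/w7.png

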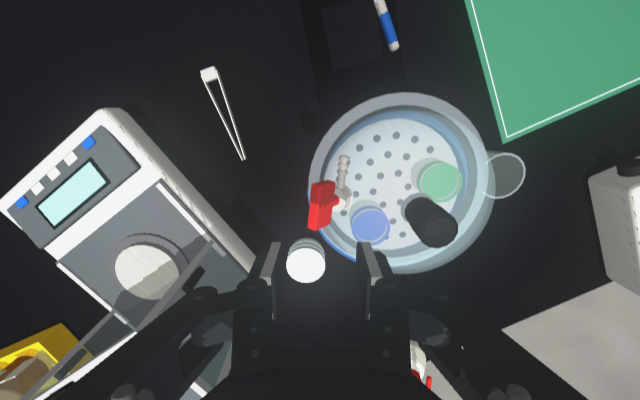

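```bash
cat > f2.py <<'E'
from plan import *
im=cv2.imread('pics/w7.png'); cv2.imwrite('pics/w7z.png',cv2.resize(im[80:290,290:510],None,fx=3.5,fy=2.85,interpolation=cv2.INTER_CUBIC)); cv2.imwrite('pics/w7y.png',cv2.resize(im[140:240,290:390],None,fx=6,fy=6,interpolation=cv2.INTER_CUBIC))
E
python3 f2.py
```

```text
(no output)
```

View pics/w7y.png

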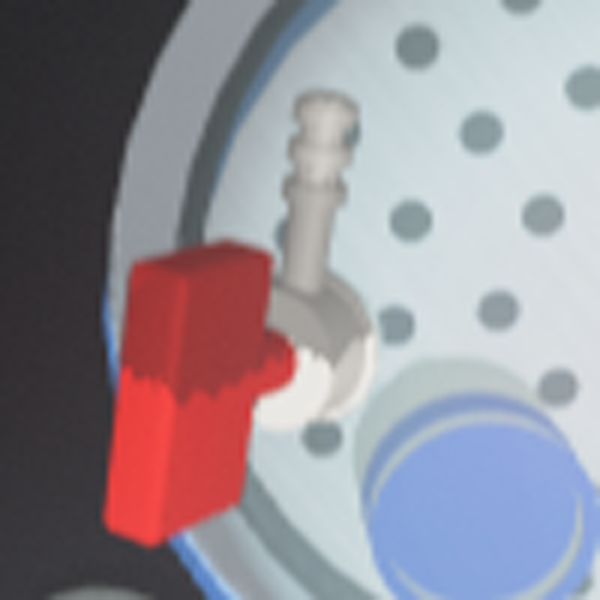

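View pics/w7z.png

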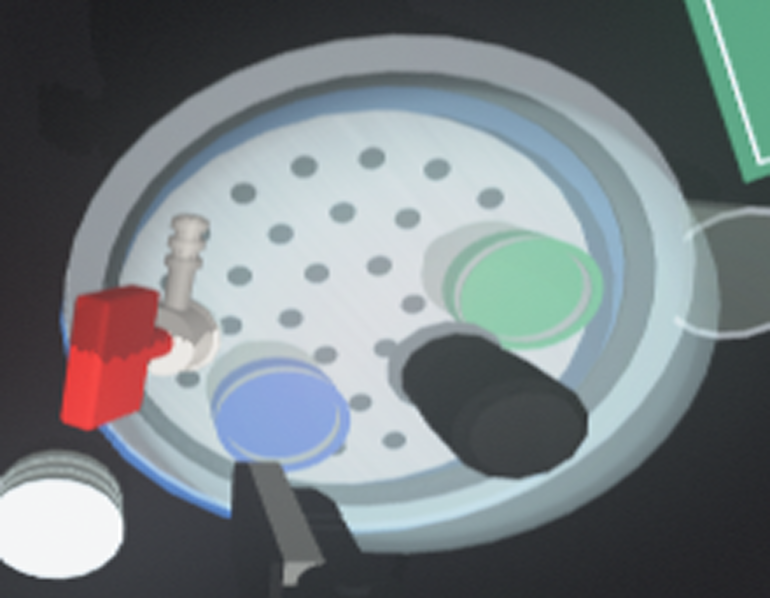

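```bash
python3 -c "
from plan import *
s=manip.sense()
s2=dict(s); s2['tcp_pos']=np.array([.569,-.0457,.2873])
print(px2w('wrist',441.4,231.6,.231,s2)); st()
q=px2w('wrist',330,183,.21,s2);print(q)
plan([.628,.018,.31],0)
"
```

```text
[0.62390527 0.028014   0.231     ]
t 10.03 tcp [ 0.5689 -0.0457  0.2857] y [ 0.009 -0.003 -1.   ] az 58.9 F [-0.5 -0.   0.6] gap 40.2 q [-0.28  0.4   1.52 -0.    1.21 -1.3 ]
[ 0.55349592 -0.0266924   0.21      ]
cur [ 0.5689 -0.0457  0.2857] az 58.9 N 10 end [0.6279 0.0181 0.31  ]
[{"linear": [0.06, -0.08, 0.28], "roll": 0.98}, {"linear": [0.03, -0.08, 0.29], "roll": 0.98}, {"linear": [0.0, -0.08, 0.29], "roll": 0.98}, {"linear": [-0.03, -0.08, 0.29], "roll": 0.98}, {"linear": [-0.06, -0.08, 0.28], "roll": 0.98}]
[{"linear": [-0.08, -0.08, 0.28], "roll": 0.98}, {"linear": [-0.12, -0.08, 0.27], "roll": 0.98}, {"linear": [-0.14, -0.08, 0.25], "roll": 0.98}, {"linear": [-0.17, -0.08, 0.24], "roll": 0.98}, {"linear": [-0.19, -0.08, 0.21], "roll": 0.98}]
```

```bash
python3 -c "
from plan import *
plan([.627,.023,.31])
"
```

```text
cur [ 0.5689 -0.0457  0.2857] az 58.9 N 5 end [0.6269 0.023  0.31  ]
[{"linear": [0.1, -0.16, 0.59], "roll": 0.0}, {"linear": [0.09, -0.16, 0.59], "roll": 0.0}, {"linear": [0.1, -0.16, 0.6], "roll": 0.0}, {"linear": [0.1, -0.16, 0.59], "roll": 0.0}, {"linear": [0.09, -0.16, 0.59], "roll": 0.0}]
```

Emit:
{"method": "send_rows", "body": {"plan": [{"linear": [0.1, -0.2, 0.6], "roll": 0}, {"linear": [0.1, -0.2, 0.8], "roll": 0}, {"linear": [0.1, -0.2, 0.8], "roll": 0}, {"linear": [0.1, -0.2, 0.7], "roll": 0}, {"linear": [0, 0, 0], "roll": 0}], "claw": 60}}

```text
t: 10.65
tcp_pos: [0.6226, 0.025, 0.3043]
tool_rot: [-0.681, 0.189, -0.189, 0.682]
force: [0.3, -0.4, -0.2]
finger_gap: 0.703
```

```bash
python3 -c "
from plan import *
s=st(); cv2.imwrite('pics/w8.png',manip.snapshot('wrist'));print(w2px('wrist',[*s['tcp_pos'][:2],.231],s)); s=st()
"
```

```text
t 10.65 tcp [0.6226 0.025  0.3043] y [-0.  0. -1.] az 59.0 F [ 0.3 -0.4 -0.2] gap 60.0 q [-0.14  0.46  1.36  0.    1.32 -1.17]
[319.67659413 213.13057824]
t 10.7 tcp [0.6217 0.0242 0.304 ] y [-0.002 -0.    -1.   ] az 59.0 F [-0.4  0.2 -0.5] gap 60.0 q [-0.14  0.46  1.36 -0.    1.32 -1.17]
```

View pics/w8.png

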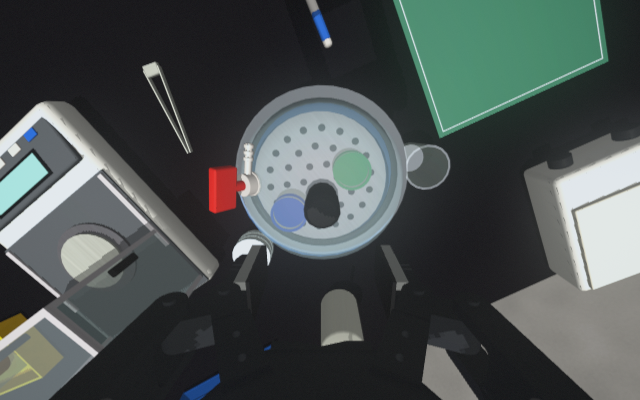

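Emit:
{"method": "send_rows", "body": {"plan": [{"linear": [0, 0.5, 0.03], "roll": 0}, {"linear": [0, 0.9, 0.03], "roll": 0}, {"linear": [0, 0.9, 0.02], "roll": 0}, {"linear": [0, 0.6, 0], "roll": 0}, {"linear": [0, 0.27, 0], "roll": 0}], "claw": 60}}

```text
t: 11.32
tcp_pos: [0.6212, 0.0247, 0.2074]
tool_rot: [0.681, -0.192, 0.188, -0.681]
force: [0.2, -0.3, -0.0]
finger_gap: 0.702
```

Emit:
{"method": "send_rows", "body": {"plan": [{"linear": [0, 0, 0], "roll": 0}, {"linear": [0, 0, 0], "roll": 0}, {"linear": [0, 0, 0], "roll": 0}, {"linear": [0, 0, 0], "roll": 0}, {"linear": [0, 0, 0], "roll": 0}], "claw": 20, "force": 60}}

```text
t: 11.95
tcp_pos: [0.6234, 0.025, 0.2106]
tool_rot: [0.681, -0.189, 0.19, -0.681]
force: [-0.2, -1.5, 2.5]
finger_gap: 0.33
```

```bash
python3 -c "
from plan import *
s=st(); cv2.imwrite('pics/w9.png',manip.snapshot('wrist'))
"
```

```text
t 11.95 tcp [0.6234 0.025  0.2106] y [ 0.001 -0.    -1.   ] az 58.9 F [-0.2 -1.5  2.5] gap 28.2 q [-0.14  0.56  1.47 -0.    1.12 -1.17]
```

View pics/w9.png

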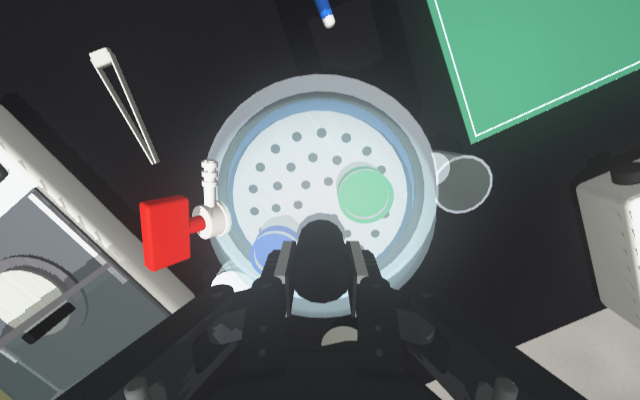

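Emit:
{"method": "send_rows", "body": {"plan": [{"linear": [0, -0.2, 0], "roll": 0}, {"linear": [0, -0.5, 0], "roll": 0}, {"linear": [0, -0.7, 0], "roll": 0}, {"linear": [0, -0.7, 0], "roll": 0}, {"linear": [0, -0.8, 0], "roll": 0}]}}

```text
t: 12.62
tcp_pos: [0.6224, 0.0254, 0.2975]
tool_rot: [0.681, -0.19, 0.189, -0.681]
force: [0.4, -0.2, -5.3]
finger_gap: 0.327
```

```bash
python3 -c "
from plan import *
s=st(); cv2.imwrite('pics/s1.png',manip.snapshot('scene')[120:320,180:480]);cv2.imwrite('pics/w10.png',manip.snapshot('wrist'))
plan([.572,.334,.305],maxlin=.9)
"
```

```text
t 12.62 tcp [0.6224 0.0254 0.2975] y [-0.001  0.    -1.   ] az 58.9 F [ 0.4 -0.2 -5.3] gap 27.9 q [-0.14  0.47  1.37  0.    1.31 -1.17]
cur [0.6248 0.0251 0.3004] az 58.9 N 10 end [0.5722 0.334  0.3049]
[{"linear": [-0.68, -0.02, 0.79], "roll": 0.0}, {"linear": [-0.68, -0.01, 0.79], "roll": 0.0}, {"linear": [-0.69, -0.02, 0.79], "roll": 0.0}, {"linear": [-0.68, -0.02, 0.79], "roll": 0.0}, {"linear": [-0.68, -0.02, 0.79], "roll": 0.0}]
[{"linear": [-0.68, -0.01, 0.79], "roll": 0.0}, {"linear": [-0.69, -0.02, 0.79], "roll": 0.0}, {"linear": [-0.68, -0.02, 0.8], "roll": 0.0}, {"linear": [-0.68, -0.02, 0.79], "roll": 0.0}, {"linear": [-0.68, -0.01, 0.79], "roll": 0.0}]
```

View pics/s1.png

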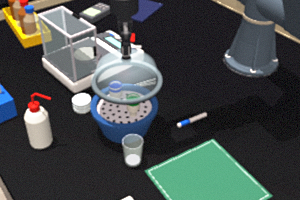

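View pics/w10.png

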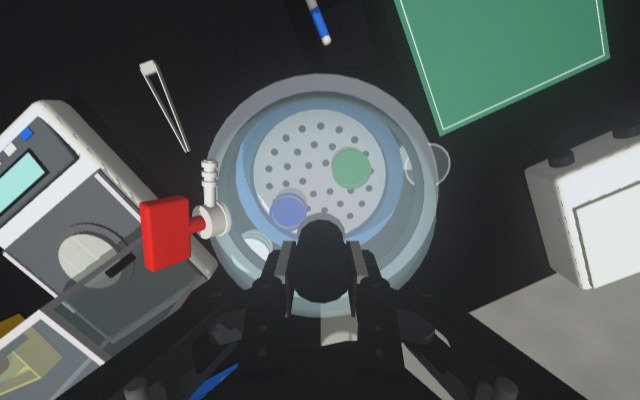

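Emit:
{"method": "send_rows", "body": {"plan": [{"linear": [-0.3, -0.1, 0.35], "roll": 0}, {"linear": [-0.6, -0.05, 0.7], "roll": 0}, {"linear": [-0.8, 0, 0.95], "roll": 0}, {"linear": [-0.8, 0, 0.95], "roll": 0}, {"linear": [-0.8, 0, 0.95], "roll": 0}]}}

```text
t: 13.35
tcp_pos: [0.597, 0.1786, 0.2997]
tool_rot: [0.681, -0.191, 0.188, -0.681]
force: [-0.1, 0.3, -6.5]
finger_gap: 0.323
```

Emit:
{"method": "send_rows", "body": {"plan": [{"linear": [-0.8, 0, 0.95], "roll": 0}, {"linear": [-0.8, 0, 0.95], "roll": 0}, {"linear": [-0.8, 0, 0.95], "roll": 0}, {"linear": [-0.6, 0, 0.7], "roll": 0}, {"linear": [-0.4, 0, 0.4], "roll": 0}]}}

```text
t: 13.98
tcp_pos: [0.5707, 0.3326, 0.2997]
tool_rot: [0.682, -0.19, 0.188, -0.681]
force: [0.9, 0.2, -6.4]
finger_gap: 0.332
```

```bash
python3 -c "
from plan import *
s=st(); cv2.imwrite('pics/w11.png',manip.snapshot('wrist'))
plan([.572,.334,.12])
"
```

```text
t 13.97 tcp [0.5707 0.3326 0.2997] y [-0.003 -0.001 -1.   ] az 59.0 F [ 0.9  0.2 -6.4] gap 28.3 q [ 0.36  0.52  1.26  0.    1.36 -0.67]
cur [0.5703 0.3344 0.3   ] az 59.1 N 10 end [0.572 0.334 0.12 ]
[{"linear": [0.01, 0.6, 0.0], "roll": 0.0}, {"linear": [0.01, 0.6, 0.0], "roll": 0.0}, {"linear": [0.0, 0.6, 0.01], "roll": 0.0}, {"linear": [0.01, 0.6, 0.0], "roll": 0.0}, {"linear": [0.01, 0.6, 0.0], "roll": 0.0}]
[{"linear": [0.01, 0.6, 0.0], "roll": 0.0}, {"linear": [0.01, 0.6, 0.0], "roll": 0.0}, {"linear": [0.0, 0.6, 0.01], "roll": 0.0}, {"linear": [0.01, 0.6, 0.0], "roll": 0.0}, {"linear": [0.01, 0.6, 0.0], "roll": 0.0}]
```

View pics/w11.png

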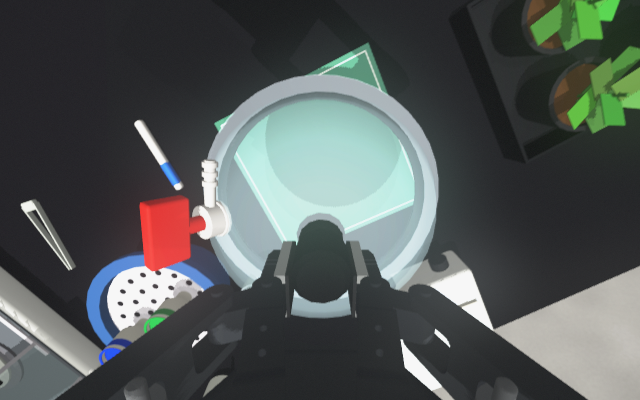

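Emit:
{"method": "send_rows", "body": {"plan": [{"linear": [0.01, 0.6, 0], "roll": 0}, {"linear": [0.01, 0.9, 0], "roll": 0}, {"linear": [0.01, 1, 0], "roll": 0}, {"linear": [0.01, 1, 0], "roll": 0}, {"linear": [0, 0.9, 0], "roll": 0}]}}

```text
t: 14.65
tcp_pos: [0.5732, 0.329, 0.1678]
tool_rot: [0.682, -0.19, 0.189, -0.681]
force: [0.5, 0.3, -4.8]
finger_gap: 0.328
```

Emit:
{"method": "send_rows", "body": {"plan": [{"linear": [0, 0.7, 0], "roll": 0}, {"linear": [0, 0.45, 0], "roll": 0}, {"linear": [0, 0.25, 0], "roll": 0}, {"linear": [0, 0.15, 0], "roll": 0}, {"linear": [0, 0.1, 0], "roll": 0}]}}

```text
t: 15.28
tcp_pos: [0.5741, 0.3302, 0.1204]
tool_rot: [-0.681, 0.189, -0.19, 0.681]
force: [-0.2, 0.3, -6.0]
finger_gap: 0.329
```

```bash
python3 -c "
from plan import *
s=st()
"
```

```text
t 15.28 tcp [0.5741 0.3302 0.1204] y [ 0.001  0.    -1.   ] az 58.9 F [-0.2  0.3 -6. ] gap 28.1 q [ 0.35  0.72  1.43 -0.    0.99 -0.67]
```

Emit:
{"method": "send_rows", "body": {"plan": [{"linear": [0, 0.08, 0], "roll": 0}, {"linear": [0, 0.06, 0], "roll": 0}, {"linear": [0, 0.05, 0], "roll": 0}, {"linear": [0, 0.04, 0], "roll": 0}, {"linear": [0, 0, 0], "roll": 0}]}}

```text
t: 15.9
tcp_pos: [0.5737, 0.3301, 0.1136]
tool_rot: [-0.681, 0.19, -0.19, 0.681]
force: [-0.3, 0.3, -0.9]
finger_gap: 0.331
```

Emit:
{"method": "send_rows", "body": {"plan": [{"linear": [0, 0.01, 0], "roll": 0}, {"linear": [0, 0, 0], "roll": 0}, {"linear": [0, 0, 0], "roll": 0}, {"linear": [0, 0, 0], "roll": 0}, {"linear": [0, 0, 0], "roll": 0}], "claw": 60, "force": 20}}

```text
t: 16.52
tcp_pos: [0.5737, 0.3301, 0.1128]
tool_rot: [-0.681, 0.19, -0.19, 0.681]
force: [0.1, -0.1, 0.1]
finger_gap: 0.702
```

Emit:
{"method": "send_rows", "body": {"plan": [{"linear": [0, -0.3, 0], "roll": 0}, {"linear": [0, -0.8, 0], "roll": 0}, {"linear": [0, -1, 0], "roll": 0}, {"linear": [0, -1, 0], "roll": 0}, {"linear": [0, -1, 0], "roll": 0}]}}

```text
t: 17.15
tcp_pos: [0.5736, 0.33, 0.2374]
tool_rot: [-0.681, 0.189, -0.19, 0.681]
force: [0.4, -0.2, 0.4]
finger_gap: 0.7
```

```bash
python3 -c "
from plan import *
s=st(); cv2.imwrite('pics/w12.png',manip.snapshot('wrist')); cv2.imwrite('pics/t1.png',cv2.resize(manip.snapshot('top')[120:310,130:420],None,fx=2.7,fy=2.7,interpolation=cv2.INTER_CUBIC))
"
```

```text
t 17.15 tcp [0.5736 0.33   0.2374] y [ 0.001  0.    -1.   ] az 58.9 F [ 0.4 -0.2  0.4] gap 59.8 q [ 0.35  0.58  1.34  0.    1.22 -0.67]
```

View pics/w12.png

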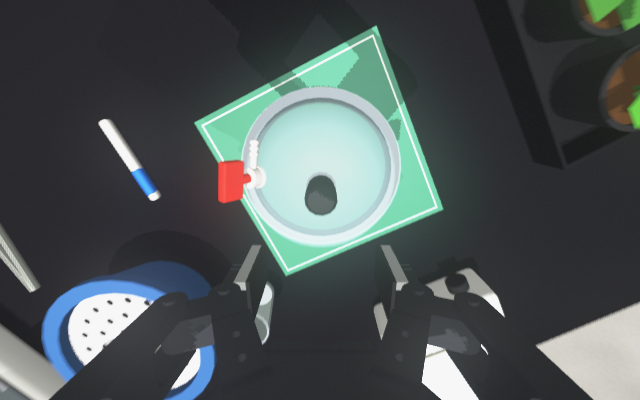

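View pics/t1.png

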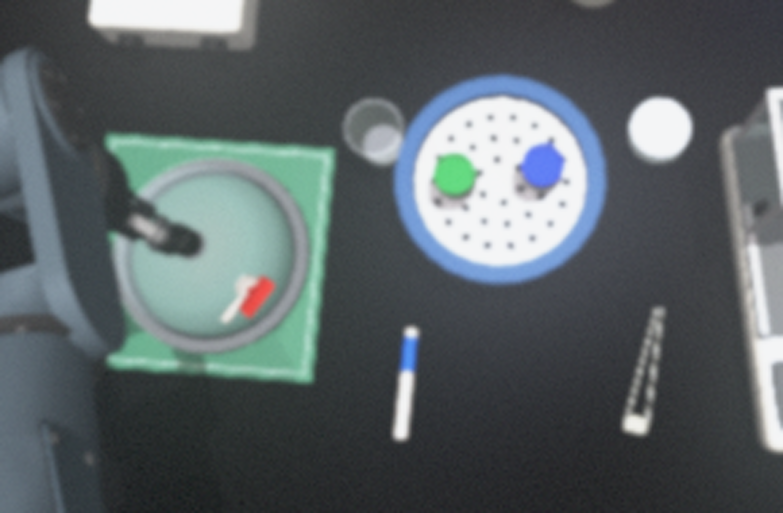

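```bash
python3 -c "
from plan import *
plan([.78,.03,.45],90)
"
```

```text
cur [0.576  0.331  0.2406] az 58.9 N 15 end [0.78   0.03   0.4499]
[{"linear": [0.74, -0.46, -0.34], "roll": -0.35}, {"linear": [0.72, -0.47, -0.36], "roll": -0.35}, {"linear": [0.71, -0.46, -0.39], "roll": -0.35}, {"linear": [0.7, -0.46, -0.41], "roll": -0.35}, {"linear": [0.68, -0.47, -0.44], "roll": -0.35}]
[{"linear": [0.66, -0.46, -0.46], "roll": -0.35}, {"linear": [0.64, -0.46, -0.49], "roll": -0.35}, {"linear": [0.63, -0.47, -0.51], "roll": -0.35}, {"linear": [0.61, -0.46, -0.53], "roll": -0.35}, {"linear": [0.59, -0.46, -0.56], "roll": -0.35}]
[{"linear": [0.56, -0.47, -0.58], "roll": -0.35}, {"linear": [0.55, -0.46, -0.59], "roll": -0.35}, {"linear": [0.52, -0.46, -0.62], "roll": -0.35}, {"linear": [0.5, -0.47, -0.64], "roll": -0.35}, {"linear": [0.48, -0.46, -0.65], "roll": -0.35}]
```

Emit:
{"method": "send_rows", "body": {"plan": [{"linear": [0.9, -0.7, -0.45], "roll": -0.5}, {"linear": [1, -0.7, -0.6], "roll": -0.5}, {"linear": [1, -0.7, -0.6], "roll": -0.5}, {"linear": [1, -0.7, -0.65], "roll": -0.5}, {"linear": [1, -0.7, -0.7], "roll": -0.5}]}}

```text
t: 17.88
tcp_pos: [0.6693, 0.1855, 0.3403]
tool_rot: [0.7, -0.099, 0.098, -0.7]
force: [0.8, -1.1, -0.4]
finger_gap: 0.698
```

Emit:
{"method": "send_rows", "body": {"plan": [{"linear": [0.95, -0.7, -0.8], "roll": -0.5}, {"linear": [0.9, -0.7, -0.8], "roll": -0.6}, {"linear": [0.9, -0.7, -0.85], "roll": -0.6}, {"linear": [0.8, -0.7, -0.95], "roll": -0.5}, {"linear": [0.8, -0.7, -1], "roll": -0.5}]}}

```text
t: 18.5
tcp_pos: [0.7769, 0.0335, 0.4452]
tool_rot: [-0.707, -0.001, 0.002, 0.707]
force: [1.0, -0.1, -0.2]
finger_gap: 0.704
```

```bash
python3 -c "
from plan import *
st()
"
```

```text
t 18.5 tcp [0.7769 0.0335 0.4452] y [-0.002  0.    -1.   ] az 90.2 F [ 1.  -0.1 -0.2] gap 60.1 q [-0.1   0.66  0.63  0.    1.85 -1.67]
```

Emit:
{"method": "send_rows", "body": {"plan": [{"linear": [1, 0, 0], "roll": 0}, {"linear": [1, 0, 0], "roll": 0}, {"linear": [1, 0, 0], "roll": 0}, {"linear": [1, 0, 0], "roll": 0}, {"linear": [1, 0, 0], "roll": 0}]}}

```text
t: 19.12
tcp_pos: [0.8797, 0.0328, 0.4209]
tool_rot: [-0.706, -0.014, -0.013, 0.707]
force: [0.5, -0.7, 0.4]
finger_gap: 0.702
```

```bash
python3 -c "
from plan import *
st()
"
```

```text
t 19.12 tcp [0.8797 0.0328 0.4209] y [ 0.038  0.001 -0.999] az 90.1 F [ 0.5 -0.7  0.4] gap 60.0 q [-0.09  0.9   0.22  0.01  1.99 -1.66]
```

Emit:
{"method": "send_rows", "body": {"plan": [{"linear": [1, 0, 0], "roll": 0}, {"linear": [1, 0, 0], "roll": 0}, {"linear": [1, 0, 0], "roll": 0}, {"linear": [1, 0, 0], "roll": 0}, {"linear": [1, 0, 0], "roll": 0}]}}

```text
t: 19.75
tcp_pos: [0.9235, 0.0294, 0.3826]
tool_rot: [-0.704, -0.044, -0.043, 0.707]
force: [-0.9, 1.0, 0.3]
finger_gap: 0.699
```

```bash
python3 -c "
from plan import *
st()
"
```

```text
t 19.75 tcp [0.9235 0.0294 0.3826] y [ 0.124  0.004 -0.992] az 90.1 F [-0.9  1.   0.3] gap 59.7 q [-0.09  0.94  0.22  0.02  1.85 -1.66]
```

Emit:
{"method": "send_rows", "body": {"plan": [{"linear": [1, -0.6, 0], "roll": 0}, {"linear": [1, -0.6, 0], "roll": 0}, {"linear": [1, -0.6, 0], "roll": 0}, {"linear": [1, -0.6, 0], "roll": 0}, {"linear": [1, -0.6, 0], "roll": 0}]}}

```text
t: 20.38
tcp_pos: [0.9305, 0.0255, 0.4368]
tool_rot: [-0.7, -0.082, -0.081, 0.705]
force: [-0.9, 0.1, -0.8]
finger_gap: 0.702
```

```bash
python3 -c "
from plan import *
st()
"
```

```text
t 20.38 tcp [0.9305 0.0255 0.4368] y [ 0.228  0.007 -0.974] az 90.1 F [-0.9  0.1 -0.8] gap 59.9 q [-0.1   0.89  0.22  0.03  1.81 -1.66]
```

Emit:
{"method": "send_rows", "body": {"plan": [{"linear": [1, -0.8, 0], "roll": 0}, {"linear": [1, -0.8, 0], "roll": 0}, {"linear": [1, -0.8, 0], "roll": 0}, {"linear": [1, -0.8, 0], "roll": 0}, {"linear": [1, -0.8, 0], "roll": 0}]}}

```text
t: 21.0
tcp_pos: [0.9182, 0.0215, 0.52]
tool_rot: [-0.694, -0.12, -0.119, 0.7]
force: [0.6, -0.5, 0.2]
finger_gap: 0.707
```

Emit:
{"method": "send_rows", "body": {"plan": [{"linear": [1, -0.4, 0], "roll": 0}, {"linear": [1, -0.4, 0], "roll": 0}, {"linear": [1, -0.4, 0], "roll": 0}, {"linear": [1, -0.4, 0], "roll": 0}, {"linear": [1, -0.4, 0], "roll": 0}]}}

```text
t: 21.62
tcp_pos: [0.927, 0.0185, 0.5579]
tool_rot: [-0.686, -0.154, -0.153, 0.694]
force: [-0.4, -0.3, 0.1]
finger_gap: 0.704
```

```bash
python3 -c "
from plan import *
st()
"
```

```text
t 21.62 tcp [0.927  0.0185 0.5579] y [ 0.424  0.012 -0.906] az 90.2 F [-0.4 -0.3  0.1] gap 60.1 q [-0.12  0.77  0.22  0.06  1.72 -1.67]
```

Emit:
{"method": "send_rows", "body": {"plan": [{"linear": [1, -0.5, 0], "roll": 0}, {"linear": [1, -0.5, 0], "roll": 0}, {"linear": [1, -0.5, 0], "roll": 0}, {"linear": [1, -0.5, 0], "roll": 0}, {"linear": [1, -0.5, 0], "roll": 0}]}}

```text
t: 22.25
tcp_pos: [0.92, 0.0155, 0.6173]
tool_rot: [-0.677, -0.189, -0.188, 0.686]
force: [0.4, -0.1, -0.4]
finger_gap: 0.703
```

Emit:
{"method": "send_rows", "body": {"plan": [{"linear": [1, -0.3, 0], "roll": 0}, {"linear": [-0.3, 0.3, 0], "roll": 0}, {"linear": [-0.8, 0.5, 0], "roll": 0}, {"linear": [-0.8, 0.5, 0], "roll": 0}, {"linear": [-0.8, 0.5, 0], "roll": 0}]}}

```text
t: 22.88
tcp_pos: [0.8806, 0.0161, 0.5344]
tool_rot: [-0.675, -0.195, -0.194, 0.685]
force: [0.2, -0.4, 0.6]
finger_gap: 0.703
```

```bash
python3 -c "
from plan import *
st()
"
```

```text
t 22.88 tcp [0.8806 0.0161 0.5344] y [ 0.529  0.014 -0.849] az 90.3 F [ 0.2 -0.4  0.6] gap 60.1 q [-0.14  0.56  0.71  0.09  1.32 -1.71]
```

```bash
python3 -c "
from plan import *
plan([.53,-.02,.26])
"
```

```text
cur [0.8806 0.0161 0.5344] az 90.3 N 15 end [ 0.5301 -0.0201  0.26  ]
[{"linear": [-0.98, 0.1, -0.08], "roll": 0.0}, {"linear": [-0.99, 0.11, -0.09], "roll": 0.0}, {"linear": [-0.98, 0.1, -0.08], "roll": 0.0}, {"linear": [-0.98, 0.11, -0.09], "roll": 0.0}, {"linear": [-0.99, 0.1, -0.08], "roll": 0.0}]
[{"linear": [-0.98, 0.11, -0.09], "roll": 0.0}, {"linear": [-0.98, 0.1, -0.08], "roll": 0.0}, {"linear": [-0.99, 0.11, -0.09], "roll": 0.0}, {"linear": [-0.98, 0.1, -0.08], "roll": 0.0}, {"linear": [-0.98, 0.11, -0.09], "roll": 0.0}]
[{"linear": [-0.99, 0.1, -0.08], "roll": 0.0}, {"linear": [-0.98, 0.1, -0.08], "roll": 0.0}, {"linear": [-0.99, 0.11, -0.09], "roll": 0.0}, {"linear": [-0.98, 0.1, -0.08], "roll": 0.0}, {"linear": [-0.98, 0.11, -0.09], "roll": 0.0}]
```

Emit:
{"method": "send_rows", "body": {"plan": [{"linear": [-0.98, 0.1, -0.08], "roll": 0}, {"linear": [-0.98, 0.1, -0.08], "roll": 0}, {"linear": [-0.98, 0.1, -0.08], "roll": 0}, {"linear": [-0.98, 0.1, -0.08], "roll": 0}, {"linear": [-0.98, 0.1, -0.08], "roll": 0}]}}

```text
t: 23.5
tcp_pos: [0.7635, 0.0046, 0.4442]
tool_rot: [-0.675, -0.195, -0.194, 0.685]
force: [-0.2, -0.1, -0.3]
finger_gap: 0.702
```

Emit:
{"method": "send_rows", "body": {"plan": [{"linear": [-0.98, 0.1, -0.08], "roll": 0}, {"linear": [-0.98, 0.1, -0.08], "roll": 0}, {"linear": [-0.98, 0.1, -0.08], "roll": 0}, {"linear": [-0.98, 0.1, -0.08], "roll": 0}, {"linear": [-0.98, 0.1, -0.08], "roll": 0}]}}

```text
t: 24.12
tcp_pos: [0.6468, -0.0068, 0.3539]
tool_rot: [-0.675, -0.195, -0.194, 0.685]
force: [0.4, -0.0, -0.9]
finger_gap: 0.701
```

Emit:
{"method": "send_rows", "body": {"plan": [{"linear": [-0.98, 0.1, -0.08], "roll": 0}, {"linear": [-0.98, 0.1, -0.08], "roll": 0}, {"linear": [-0.9, 0.1, -0.08], "roll": 0}, {"linear": [-0.6, 0.1, -0.08], "roll": 0}, {"linear": [0, 0, 0], "roll": 0}]}}

```text
t: 24.75
tcp_pos: [0.5646, -0.0157, 0.2881]
tool_rot: [-0.675, -0.194, -0.194, 0.685]
force: [-0.2, -0.1, 0.9]
finger_gap: 0.702
```

```bash
python3 -c "
from plan import *
st();cv2.imwrite('pics/w13.png',manip.snapshot('wrist'))
st();cv2.imwrite('pics/w14.png',manip.snapshot('wrist'))
"
```

```text
t 24.75 tcp [ 0.5646 -0.0157  0.2881] y [ 0.527  0.014 -0.85 ] az 90.2 F [-0.2 -0.1  0.9] gap 59.9 q [-0.32  0.23  1.93  0.39  0.48 -2.19]
t 24.8 tcp [ 0.566  -0.016   0.2893] y [ 0.529  0.013 -0.849] az 90.2 F [ 0.2 -0.1  0. ] gap 60.2 q [-0.32  0.23  1.93  0.39  0.48 -2.19]
```

View pics/w14.png

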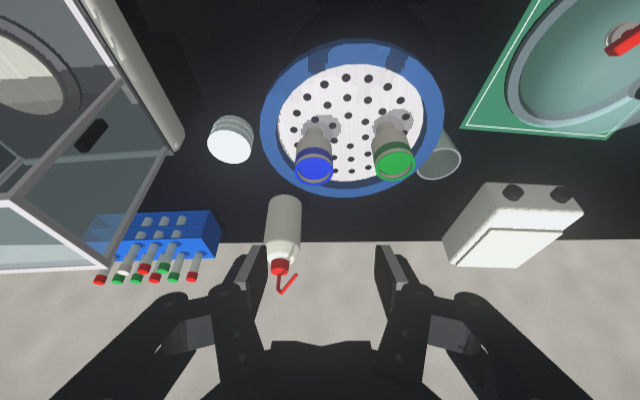

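```bash
cat > kin.py <<'E'
import numpy as np
from scipy.optimize import least_squares
from scipy.spatial.transform import Rotation as R
# rows: q, tcp, ydir
D=[([1.0745,.5285,1.4339,0,1.1814,-.178],[.1949,.5931,.2383]),
([.84,.37,1.64,0,1.13,-.02],[.2646,.4622,.2636]),
([-.28,.40,1.54,0,1.19,.49],[.5627,-.0438,.2761]),
([-.28,.5,1.62,0,1.02,-.49],[.5676,-.0464,.2021]),
([.36,.52,1.26,0,1.36,-.67],[.5707,.3326,.2997]),
([.35,.72,1.43,0,.99,-.67],[.5741,.3302,.1204]),
([.35,.58,1.34,0,1.22,-.67],[.5736,.33,.2374]),
([-.1,.66,.63,0,1.85,-1.67],[.7769,.0335,.4452]),
([-.09,.9,.22,.01,1.99,-1.66],[.8797,.0328,.4209]),
([-.12,.77,.22,.06,1.72,-1.67],[.927,.0185,.5579]),
([-.14,.56,.71,.09,1.32,-1.71],[.8806,.0161,.5344]),
([-.32,.23,1.93,.39,.48,-2.19],[.5646,-.0157,.2881]),
([-.32,.23,1.93,.39,.48,-2.19],[.566,-.016,.2893])]
Rz=lambda a:R.from_euler('z',a).as_matrix(); Ry=lambda a:R.from_euler('y',a).as_matrix(); 
def fk(q,P):
    h,L1,L2,d,lat,e,sgn=P[0],P[1],P[2],P[3],P[4],P[5],1
    A=Rz(q[0]); p=np.array([0,0,h])+A@[0,lat,0]
    A=A@Ry(q[1]); p=p+A@[0,0,L1]
    A=A@Ry(q[2]); p=p+A@[e,0,L2]
    A=A@Rz(q[3]*P[6])
    A=A@Ry(q[4]); p=p+A@[0,0,d]
    A=A@Rz(q[5]*P[7])
    return p,A   # A z= approach
if __name__=="__main__":
    for s4 in(1,-1):
        f=lambda x:np.concatenate([fk(q,[*x,s4,1])[0]-t for q,t in D])
        r=least_squares(f,[.2,.4,.4,.2,.11,0]);print(s4,r.x.round(4),np.abs(r.fun).max(),r.cost)
        print(fk(D[-1][0],[*r.x,s4,1])[1][:,2],fk(D[-1][0],[*r.x,s4,1])[1][:,:2])
E
python3 kin.py; python3 -c "
from plan import *
s=manip.sense();print(s['q'],s['tcp_pos'],R.from_quat(s['tool_rot']).as_matrix())"
```

```text
1 [0.276  0.5861 0.3926 0.2886 0.1119 0.1143] 0.004230633137473405 5.769027707312064e-05
[ 0.52993105  0.00933857 -0.84798931] [[ 8.60398851e-04 -8.48040292e-01]
 [-9.99944773e-01  4.82105424e-03]
 [-1.04743121e-02 -5.29909822e-01]]
-1 [0.2401 0.5881 0.3975 0.2497 0.1329 0.1166] 0.06477825787456065 0.00841502948419212
[ 0.4194785  -0.32396284 -0.84798931] [[ 0.45061953 -0.78802274]
 [-0.73661393 -0.59367331]
 [ 0.50432327 -0.16300972]]
[-0.31927477  0.23309811  1.92372292  0.39361768  0.48443933 -2.19392024] [ 0.56681661 -0.01616176  0.289859  ] [[ 0.84783757  0.53023843 -0.00431922]
 [-0.00293238  0.01283391  0.99991334]
 [ 0.53024791 -0.84775144  0.01243593]]
```

```bash
cat > ik.py <<'E'
from kin import *
P=[0.276,0.5861,0.3926,0.2886,0.1119,0.1143,1,1]
lo=np.array([-3.08,-.75,.22,-1.43,0,-2.85]);hi=np.array([3.08,2.2,2.44,4.57,2.65,2.85])
def ik(p,T,q0):
    A=np.column_stack([-T[:,2],-T[:,0],T[:,1]])
    def f(q):
        pp,AA=fk(q,P); return np.concatenate([(pp-p)*5,(AA-A).ravel()])
    r=least_squares(f,np.clip(q0,lo+1e-3,hi-1e-3),bounds=(lo,hi)); return r.x,np.abs(r.fun).max()
E
python3 - <<'E'
from plan import *
from ik import *
s=manip.sense(); s2=dict(s); s2['tcp_pos']=np.array([.566,-.016,.2893])
im=cv2.imread('pics/w14.png'); cv2.imwrite('pics/w14z.png',cv2.resize(im[30:210,250:470],None,fx=3.5,fy=3.3,interpolation=cv2.INTER_CUBIC))
for n,u,v in(('blue',313.5,167),('green',394,160)): print(n,px2w('wrist',u,v,.151,s2).round(4))
T=R.from_quat(s['tool_rot']).as_matrix(); q=np.array(s['q'])
for p in ([.566,-.016,.289],[.59,-.02,.2],[.62,-.02,.12],[.62,-.02,.2],[.6,-.1,.25],[.58,-.2,.25],[.56,-.33,.25],[.56,-.33,.13]):
    q,e=ik(np.array(p),T,q); print(p,q.round(2),round(e,4))
E
```

```text
blue [ 0.6266 -0.021   0.151 ]
green [0.6176 0.0604 0.151 ]
[0.566, -0.016, 0.289] [-0.32  0.23  1.93  0.4   0.48 -2.2 ] 0.0
[0.59, -0.02, 0.2] [-0.31  0.42  1.97  0.7   0.28 -2.52] 0.0
[0.62, -0.02, 0.12] [-0.28  0.6   1.93  1.05  0.17 -2.85] 0.0197
[0.62, -0.02, 0.2] [-0.29  0.45  1.9   0.59  0.3  -2.39] 0.0
[0.6, -0.1, 0.25] [-0.47  0.36  1.87  0.58  0.48 -2.51] 0.0
[0.58, -0.2, 0.25] [-0.68  0.37  1.84  0.67  0.59 -2.76] 0.0
[0.56, -0.33, 0.25] [-0.89  0.44  1.7   0.62  0.76 -2.85] 0.0203
[0.56, -0.33, 0.13] [-0.84  0.62  1.73  0.62  0.57 -2.85] 0.0975
```

View pics/w14z.png

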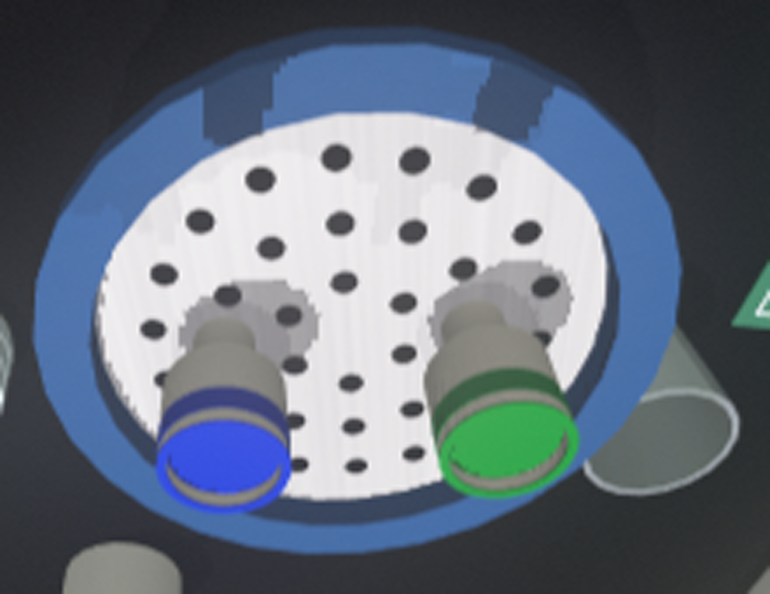

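Run:
```python
from plan import *
from ik import *
s=manip.sense()
T=R.from_quat(s['tool_rot']).as_matrix()
T=T@R.from_euler('y',180,degrees=True).as_matrix(); q=np.array(s['q']); q[5]+=np.pi
for p in ([.566,-.016,.289],[.55,-.02,.2],[.58,-.02,.16],[.61,-.02,.13],[.632,-.021,.124],[.632,-.021,.16],[.62,-.021,.23],[.6,-.1,.25],[.58,-.2,.25],[.50,-.33,.25],[.52,-.33,.2],[.56,-.33,.15],[.56,-.33,.117],[.45,-.33,.2]):
    q,e=ik(np.array(p),T,q); print(p,q.round(2),round(e,4))
```

```text
[0.566, -0.016, 0.289] [-0.32  0.23  1.93  0.4   0.48  0.94] 0.0
[0.55, -0.02, 0.2] [-0.34  0.38  2.07  0.87  0.25  0.42] 0.0
[0.58, -0.02, 0.16] [-0.32  0.5   2.03  1.14  0.2   0.16] 0.0
[0.61, -0.02, 0.13] [-0.3   0.58  1.97  1.3   0.18  0.03] 0.0
[0.632, -0.021, 0.124] [-0.29  0.61  1.92  1.17  0.18  0.17] 0.0
[0.632, -0.021, 0.16] [-0.29  0.54  1.9   0.8   0.23  0.55] 0.0
[0.62, -0.021, 0.23] [-0.29  0.4   1.87  0.48  0.37  0.87] 0.0
[0.6, -0.1, 0.25] [-0.47  0.36  1.87  0.58  0.48  0.63] 0.0
[0.58, -0.2, 0.25] [-0.68  0.37  1.84  0.67  0.59  0.39] 0.0
[0.5, -0.33, 0.25] [-1.    0.38  1.82  0.72  0.76  0.08] 0.0
[0.52, -0.33, 0.2] [-0.97  0.48  1.83  0.81  0.66 -0.01] 0.0
[0.56, -0.33, 0.15] [-0.9   0.6   1.79  0.89  0.58 -0.05] 0.0
[0.56, -0.33, 0.117] [-0.9   0.66  1.81  0.99  0.53 -0.17] 0.0
[0.45, -0.33, 0.2] [-1.1   0.43  1.95  0.85  0.69 -0.19] 0.0
```

Emit:
{"method": "send_rows", "body": {"plan": [{"linear": [0, 0, 0], "roll": 1}, {"linear": [0, 0, 0], "roll": 1}, {"linear": [0, 0, 0], "roll": 1}, {"linear": [0, 0, 0], "roll": 1}, {"linear": [0, 0, 0], "roll": 1}]}}

```text
t: 25.48
tcp_pos: [0.5674, -0.0161, 0.2903]
tool_rot: [-0.601, -0.011, -0.364, 0.712]
force: [0.1, 0.9, -0.1]
finger_gap: 0.702
```

Emit:
{"method": "send_rows", "body": {"plan": [{"linear": [0, 0, 0], "roll": 1}, {"linear": [0, 0, 0], "roll": 1}, {"linear": [0, 0, 0], "roll": 1}, {"linear": [0, 0, 0], "roll": 1}, {"linear": [0, 0, 0], "roll": 1}]}}

```text
t: 26.1
tcp_pos: [0.5674, -0.0161, 0.2903]
tool_rot: [-0.486, 0.174, -0.507, 0.69]
force: [0.2, -0.7, 0.2]
finger_gap: 0.707
```

Emit:
{"method": "send_rows", "body": {"plan": [{"linear": [0, 0, 0], "roll": 1}, {"linear": [0, 0, 0], "roll": 1}, {"linear": [0, 0, 0], "roll": 1}, {"linear": [0, 0, 0], "roll": 1}, {"linear": [0, 0, 0], "roll": 1}]}}

```text
t: 26.72
tcp_pos: [0.5674, -0.016, 0.2903]
tool_rot: [-0.338, 0.346, -0.616, 0.622]
force: [0.2, 0.6, -0.2]
finger_gap: 0.706
```

Emit:
{"method": "send_rows", "body": {"plan": [{"linear": [0, 0, 0], "roll": 1}, {"linear": [0, 0, 0], "roll": 1}, {"linear": [0, 0, 0], "roll": 1}, {"linear": [0, 0, 0], "roll": 1}, {"linear": [0, 0, 0], "roll": 1}]}}

```text
t: 27.35
tcp_pos: [0.5674, -0.016, 0.2902]
tool_rot: [0.168, -0.495, 0.682, -0.511]
force: [0.9, 0.2, -0.2]
finger_gap: 0.705
```

Emit:
{"method": "send_rows", "body": {"plan": [{"linear": [0, 0, 0], "roll": 1}, {"linear": [0, 0, 0], "roll": 1}, {"linear": [0, 0, 0], "roll": 1}, {"linear": [0, 0, 0], "roll": 1}, {"linear": [0, 0, 0], "roll": 1}]}}

```text
t: 27.98
tcp_pos: [0.5674, -0.016, 0.2902]
tool_rot: [-0.015, -0.611, 0.702, -0.365]
force: [-0.2, 0.2, -0.1]
finger_gap: 0.7
```

```bash
python3 -c "
from plan import *
s=st();print(R.from_quat(s['tool_rot']).as_matrix())
"
```

```text
t 27.98 tcp [ 0.5674 -0.016   0.2902] y [ 0.531  0.013 -0.847] az -63.9 F [-0.2  0.2 -0.1] gap 59.8 q [-0.32  0.23  1.92  0.39  0.48  0.43]
[[-0.73285882  0.53090444  0.42550961]
 [-0.49503396  0.0129645  -0.8687769 ]
 [-0.46675403 -0.84733252  0.25331458]]
```

Emit:
{"method": "send_rows", "body": {"plan": [{"linear": [0, 0, 0], "roll": 1}, {"linear": [0, 0, 0], "roll": 1}, {"linear": [0, 0, 0], "roll": 1}, {"linear": [0, 0, 0], "roll": 1}, {"linear": [0, 0, 0], "roll": 0.75}]}}

```text
t: 28.6
tcp_pos: [0.5674, -0.016, 0.2902]
tool_rot: [0.187, 0.682, -0.677, 0.204]
force: [0.1, -0.3, -0.4]
finger_gap: 0.707
```

```bash
python3 -c "
from plan import *
s=st();print(R.from_quat(s['tool_rot']).as_matrix())
cv2.imwrite('pics/w15.png',manip.snapshot('wrist'))
"
```

```text
t 28.6 tcp [ 0.5674 -0.016   0.2902] y [ 0.531  0.013 -0.847] az -88.6 F [ 0.1 -0.3 -0.4] gap 60.4 q [-0.32  0.23  1.92  0.39  0.48  0.92]
[[-8.47091464e-01  5.30861971e-01  2.49322886e-02]
 [-2.12696885e-02  1.30112272e-02 -9.99689106e-01]
 [-5.31021329e-01 -8.47358410e-01  2.69569234e-04]]
```

View pics/w15.png

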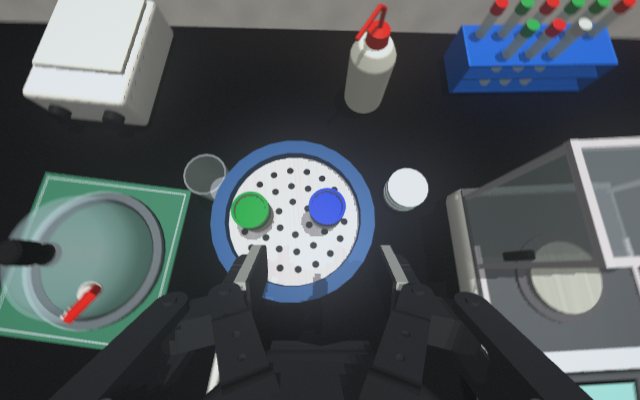

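```bash
python3 -c "
from plan import *
s=manip.sense()
im=cv2.imread('pics/w15.png');cv2.imwrite('pics/w15a.png',cv2.resize(im[130:310,200:420],None,fx=3.5,fy=3.3,interpolation=cv2.INTER_CUBIC));cv2.imwrite('pics/w15b.png',cv2.resize(im[130:400,440:640],None,fx=3,fy=2.2,interpolation=cv2.INTER_CUBIC))
for n,u,v,z in(('blue',327,208,.151),('green',250.5,210,.151),('pan',567,277,.078)): print(n,px2w('wrist',u,v,z,s).round(4))
"
```

```text
blue [ 0.6293 -0.0212  0.151 ]
green [0.6251 0.0616 0.151 ]
pan [ 0.5628 -0.3301  0.078 ]
```

View pics/w15a.png

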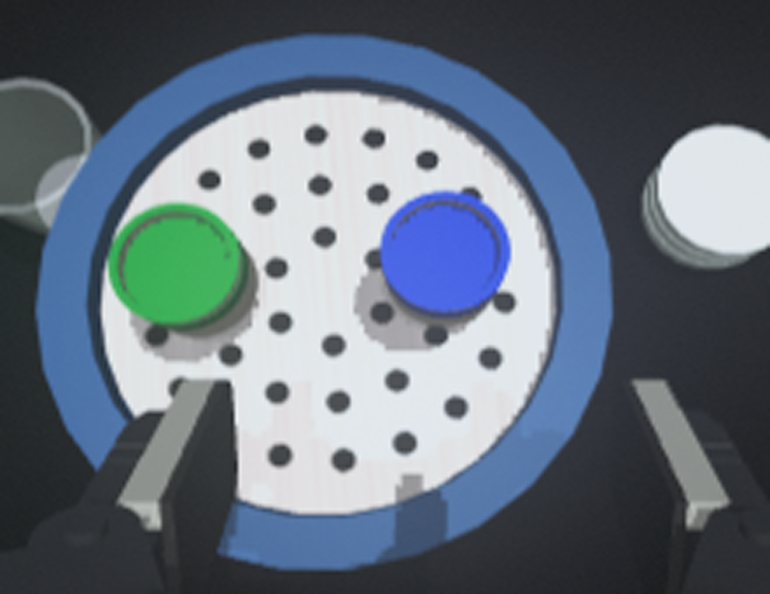

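View pics/w15b.png

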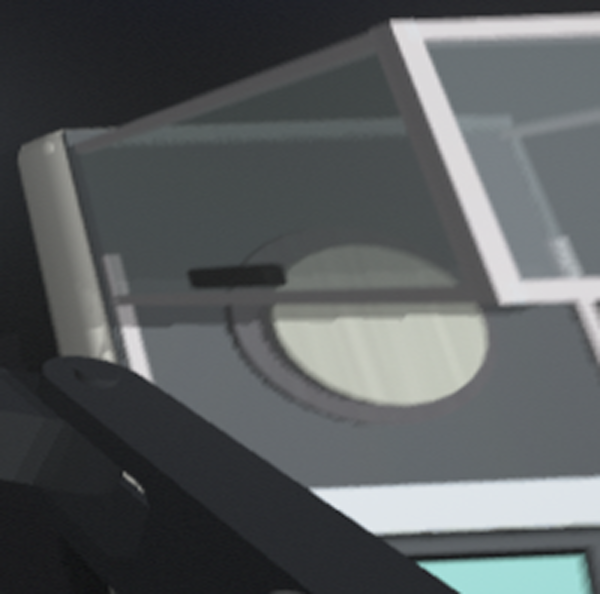

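```bash
python3 -c "
from plan import *
plan([.583,-.022,.208])
s=manip.sense();T=R.from_quat(s['tool_rot']).as_matrix();print(T.T@(np.array([.6358,-.0215,.1237])-[.583,-.022,.208])/.03)
"
```

```text
cur [ 0.5674 -0.016   0.2902] az -88.6 N 5 end [ 0.583  -0.0219  0.2079]
[{"linear": [0.2, 0.52, 0.04], "roll": 0.0}, {"linear": [0.21, 0.52, 0.05], "roll": 0.0}, {"linear": [0.2, 0.52, 0.04], "roll": 0.0}, {"linear": [0.21, 0.52, 0.04], "roll": 0.0}, {"linear": [0.2, 0.52, 0.04], "roll": 0.0}]
[1.06007602e-03 3.31561176e+00 2.63688169e-02]
```

Emit:
{"method": "send_rows", "body": {"plan": [{"linear": [0.2, 0.5, 0.04], "roll": 0}, {"linear": [0.26, 0.7, 0.05], "roll": 0}, {"linear": [0.26, 0.7, 0.05], "roll": 0}, {"linear": [0.2, 0.5, 0.04], "roll": 0}, {"linear": [0.1, 0.2, 0.03], "roll": 0}], "claw": 56}}

```text
t: 29.28
tcp_pos: [0.5825, -0.022, 0.2062]
tool_rot: [0.185, 0.682, -0.678, 0.204]
force: [-0.5, 0.0, 0.6]
finger_gap: 0.659
```

Emit:
{"method": "send_rows", "body": {"plan": [{"linear": [0, 0.4, 0], "roll": 0}, {"linear": [0, 0.5, 0], "roll": 0}, {"linear": [0, 0.5, 0], "roll": 0}, {"linear": [0, 0.4, 0], "roll": 0}, {"linear": [0, 0.2, 0], "roll": 0}]}}

```text
t: 29.9
tcp_pos: [0.6144, -0.0211, 0.1556]
tool_rot: [0.185, 0.682, -0.677, 0.204]
force: [0.4, 0.8, -0.0]
finger_gap: 0.652
```

```bash
python3 -c "
from plan import *
s=st();cv2.imwrite('pics/w16.png',manip.snapshot('wrist'))
plan([.6358,-.0215,.1237])
"
```

```text
t 29.9 tcp [ 0.6144 -0.0211  0.1556] y [ 0.53   0.013 -0.848] az -88.4 F [ 0.4  0.8 -0. ] gap 55.7 q [-0.3   0.53  1.95  0.95  0.21  0.36]
cur [ 0.6143 -0.0211  0.1552] az -88.4 N 5 end [ 0.6357 -0.0214  0.1237]
[{"linear": [-0.01, 0.25, 0.01], "roll": 0.0}, {"linear": [-0.01, 0.26, 0.0], "roll": 0.0}, {"linear": [-0.01, 0.25, 0.01], "roll": 0.0}, {"linear": [-0.01, 0.26, 0.01], "roll": 0.0}, {"linear": [-0.01, 0.25, 0.0], "roll": 0.0}]
```

View pics/w16.png

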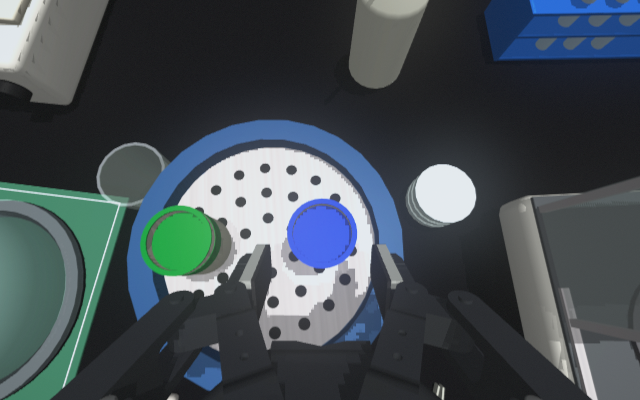

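```bash
python3 -c "
from plan import *
s=manip.sense()
print(px2w('wrist',322,233,.151,s),px2w('wrist',179.5,240.5,.151,s))
"
```

```text
[ 0.63155391 -0.02123999  0.151     ] [0.62493963 0.06024096 0.151     ]
```

Emit:
{"method": "send_rows", "body": {"plan": [{"linear": [0, 0.3, 0], "roll": 0}, {"linear": [0, 0.35, 0], "roll": 0}, {"linear": [0, 0.3, 0], "roll": 0}, {"linear": [0, 0.2, 0], "roll": 0}, {"linear": [0, 0.12, 0], "roll": 0}]}}

```text
t: 30.58
tcp_pos: [0.6335, -0.0204, 0.1234]
tool_rot: [0.185, 0.682, -0.677, 0.204]
force: [-1.0, -0.1, 0.8]
finger_gap: 0.655
```

```bash
python3 -c "
from plan import *
s=st();cv2.imwrite('pics/w17.png',manip.snapshot('wrist'))
"
```

```text
t 30.57 tcp [ 0.6335 -0.0204  0.1234] y [ 0.529  0.014 -0.849] az -88.4 F [-1.  -0.1  0.8] gap 56.0 q [-0.28  0.61  1.92  1.16  0.18  0.15]
```

View pics/w17.png

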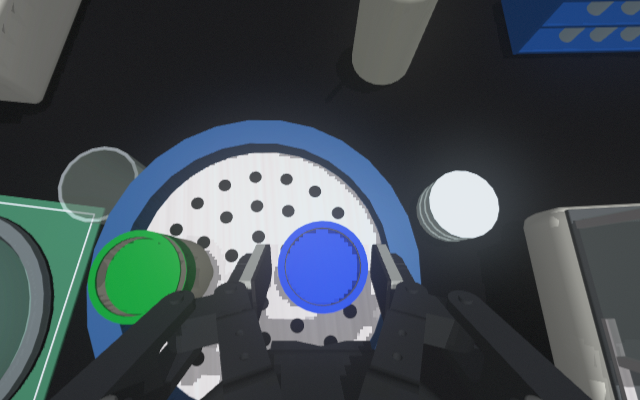

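Emit:
{"method": "send_rows", "body": {"plan": [{"linear": [-0.08, 0.05, 0], "roll": 0}, {"linear": [0, 0, 0], "roll": 0}, {"linear": [0, 0, 0], "roll": 0}, {"linear": [0, 0, 0], "roll": 0}, {"linear": [0, 0, 0], "roll": 0}], "claw": 44, "force": 25}}

```text
t: 31.25
tcp_pos: [0.6359, -0.0203, 0.1233]
tool_rot: [0.185, 0.682, -0.677, 0.204]
force: [-0.1, -0.2, 0.5]
finger_gap: 0.517
```

Emit:
{"method": "send_rows", "body": {"plan": [{"linear": [0, 0, 0], "roll": 0}, {"linear": [0, 0, 0], "roll": 0}, {"linear": [0, 0, 0], "roll": 0}, {"linear": [0, 0, 0], "roll": 0}, {"linear": [0, 0, 0], "roll": 0}], "claw": 34, "force": 25}}

```text
t: 31.88
tcp_pos: [0.6359, -0.0204, 0.1234]
tool_rot: [0.185, 0.682, -0.677, 0.204]
force: [-1.9, 0.1, 2.5]
finger_gap: 0.458
```

```bash
python3 -c "
from plan import *
s=st();cv2.imwrite('pics/w18.png',manip.snapshot('wrist'))
"
```

```text
t 31.88 tcp [ 0.6359 -0.0204  0.1234] y [ 0.529  0.014 -0.849] az -88.5 F [-1.9  0.1  2.5] gap 39.2 q [-0.28  0.61  1.91  1.13  0.18  0.18]
```

View pics/w18.png

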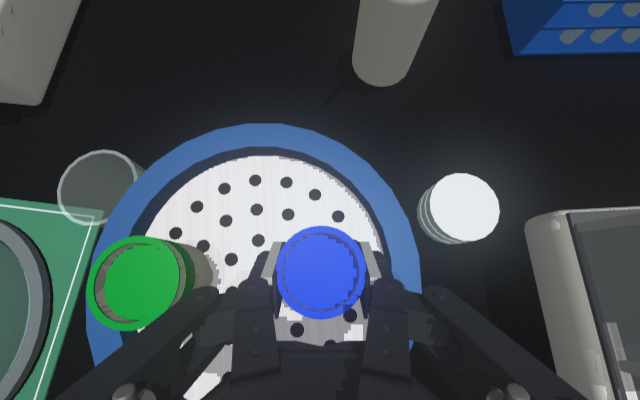

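```bash
python3 -c "
from plan import *
s=manip.sense()
print(px2w('wrist',321,271,.151,s)-s['tcp_pos'])
"
```

```text
[-0.00378841 -0.00010419  0.02759561]
```

Emit:
{"method": "send_rows", "body": {"plan": [{"linear": [-0.1, -0.16, 0], "roll": 0}, {"linear": [-0.2, -0.32, 0], "roll": 0}, {"linear": [-0.3, -0.48, 0], "roll": 0}, {"linear": [-0.4, -0.64, 0], "roll": 0}, {"linear": [-0.4, -0.64, 0], "roll": 0}]}}

```text
t: 32.55
tcp_pos: [0.6354, -0.0201, 0.2023]
tool_rot: [0.184, 0.683, -0.677, 0.203]
force: [0.5, 0.6, -0.9]
finger_gap: 0.457
```

```bash
python3 -c "
from plan import *
s=st();cv2.imwrite('pics/w19.png',manip.snapshot('wrist'))
print(px2w('wrist',321,271,s['tcp_pos'][2]+.0276,s)-s['tcp_pos'])
"
```

```text
t 32.55 tcp [ 0.6354 -0.0201  0.2023] y [ 0.527  0.014 -0.85 ] az -88.4 F [ 0.5  0.6 -0.9] gap 39.1 q [-0.28  0.47  1.86  0.53  0.32  0.8 ]
[-0.00372221 -0.00011804  0.0276    ]
```

View pics/w19.png

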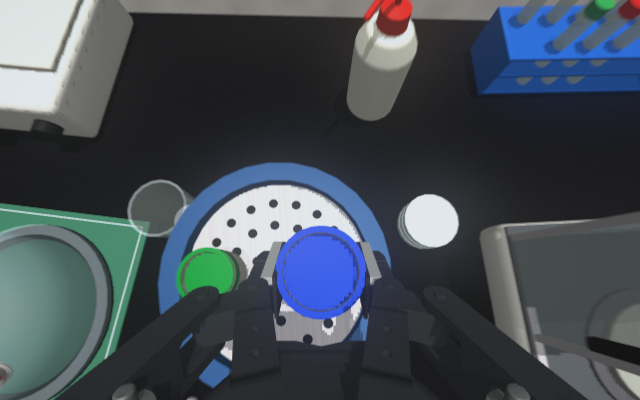

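```bash
python3 -c "
from plan import *
plan([.50,-.12,.225],n=10)
s=manip.sense();T=R.from_quat(s['tool_rot']).as_matrix();print(T.T@(np.array([-.03,-.21,-.005]))/.03, T.T@[0,0,-1],T.T@[1,0,0])
"
```

```text
cur [ 0.6373 -0.0206  0.2059] az -88.5 N 10 end [ 0.5    -0.12    0.2252]
[{"linear": [0.36, -0.3, 0.32], "roll": 0.0}, {"linear": [0.36, -0.3, 0.32], "roll": 0.0}, {"linear": [0.36, -0.3, 0.32], "roll": 0.0}, {"linear": [0.37, -0.31, 0.32], "roll": 0.0}, {"linear": [0.36, -0.3, 0.32], "roll": 0.0}]
[{"linear": [0.36, -0.3, 0.31], "roll": 0.0}, {"linear": [0.36, -0.3, 0.32], "roll": 0.0}, {"linear": [0.36, -0.3, 0.32], "roll": 0.0}, {"linear": [0.36, -0.3, 0.32], "roll": 0.0}, {"linear": [0.36, -0.31, 0.32], "roll": 0.0}]
[ 1.10246835 -0.47660562  6.97030763] [ 0.53229914  0.84655294 -0.00239651] [-0.84621795  0.53216427  0.0267651 ]
```

Emit:
{"method": "send_rows", "body": {"plan": [{"linear": [0.3, -0.25, 0.25], "roll": 0}, {"linear": [0.55, -0.45, 0.45], "roll": 0}, {"linear": [0.7, -0.6, 0.6], "roll": 0}, {"linear": [0.7, -0.6, 0.6], "roll": 0}, {"linear": [0.7, -0.6, 0.65], "roll": 0}]}}

```text
t: 33.22
tcp_pos: [0.5223, -0.1, 0.2188]
tool_rot: [0.185, 0.682, -0.677, 0.203]
force: [0.1, -0.6, -1.4]
finger_gap: 0.455
```

Emit:
{"method": "send_rows", "body": {"plan": [{"linear": [0.45, -0.35, 0.63], "roll": 0}, {"linear": [0.3, -0.2, 0.7], "roll": 0}, {"linear": [0.2, -0.1, 0.8], "roll": 0}, {"linear": [0.15, -0.06, 0.8], "roll": 0}, {"linear": [0.15, -0.06, 0.8], "roll": 0}]}}

```text
t: 33.85
tcp_pos: [0.482, -0.2135, 0.2187]
tool_rot: [0.185, 0.682, -0.677, 0.203]
force: [1.1, -0.8, -1.2]
finger_gap: 0.457
```

Emit:
{"method": "send_rows", "body": {"plan": [{"linear": [0.14, -0.06, 0.85], "roll": 0}, {"linear": [0.14, -0.06, 0.85], "roll": 0}, {"linear": [0.14, -0.06, 0.8], "roll": 0}, {"linear": [0.1, -0.05, 0.7], "roll": 0}, {"linear": [0, 0, 0.4], "roll": 0}]}}

```text
t: 34.48
tcp_pos: [0.4683, -0.3225, 0.2166]
tool_rot: [0.185, 0.682, -0.677, 0.203]
force: [0.3, 0.4, -1.0]
finger_gap: 0.457
```

```bash
python3 -c "
from plan import *
s=st();cv2.imwrite('pics/w20.png',manip.snapshot('wrist'));st();cv2.imwrite('pics/w21.png',manip.snapshot('wrist'));cv2.imwrite('pics/t2.png',manip.snapshot('top'))
"
```

```text
t 34.48 tcp [ 0.4683 -0.3225  0.2166] y [ 0.528  0.013 -0.849] az -88.5 F [ 0.3  0.4 -1. ] gap 39.0 q [-1.05  0.41  1.92  0.81  0.7  -0.11]
t 34.52 tcp [ 0.4687 -0.3241  0.217 ] y [ 0.529  0.011 -0.849] az -88.6 F [ 0.6 -1.3 -0.7] gap 39.4 q [-1.05  0.41  1.92  0.81  0.7  -0.11]
```

View pics/w21.png

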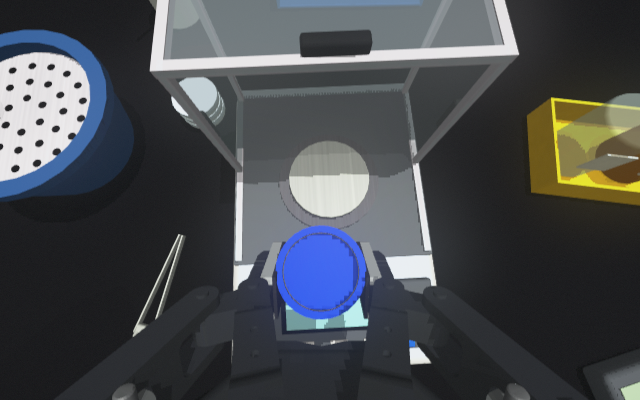

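View pics/t2.png

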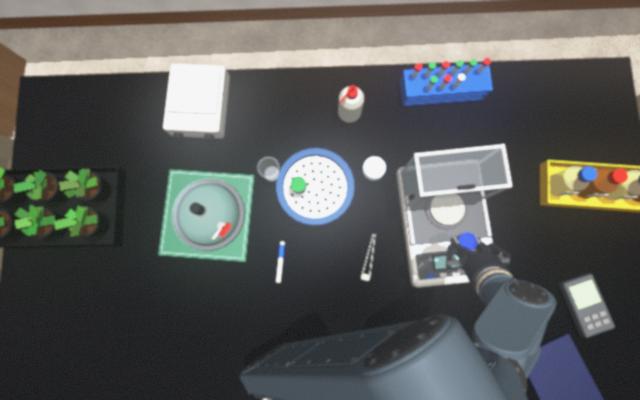

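```bash
python3 -c "
from plan import *
s=manip.sense();s['tcp_pos']=np.array([.4687,-.3241,.217]);
im=cv2.imread('pics/w21.png');cv2.imwrite('pics/w21z.png',cv2.resize(im[130:320,240:420],None,fx=4,fy=3.1,interpolation=cv2.INTER_CUBIC))
p=px2w('wrist',329,178.5,.078,s);print(p)
th=np.linspace(0,2*np.pi,100);q=np.array([w2px('wrist',[p[0]+.045*np.cos(t),p[1]+.045*np.sin(t),.078],s) for t in th]);print(q.min(0),q.max(0))
print(px2w('wrist',152,71,.232,s),px2w('wrist',518,53,.232,s))
print(px2w('wrist',321,271,.217+.0276,s)-s['tcp_pos']); st()
"
```

```text
[ 0.5638561  -0.33070149  0.078     ]
[288.58417429 141.33749341] [369.44858965 218.36544511]
[ 0.57648521 -0.22140532  0.232     ] [ 0.5950552  -0.43921549  0.232     ]
[-0.00378437 -0.00012189  0.0276    ]
t 34.62 tcp [ 0.4685 -0.3214  0.2168] y [ 0.528  0.014 -0.849] az -88.5 F [-0.3  0.1 -0. ] gap 38.7 q [-1.05  0.41  1.92  0.81  0.7  -0.11]
```

View pics/w21z.png

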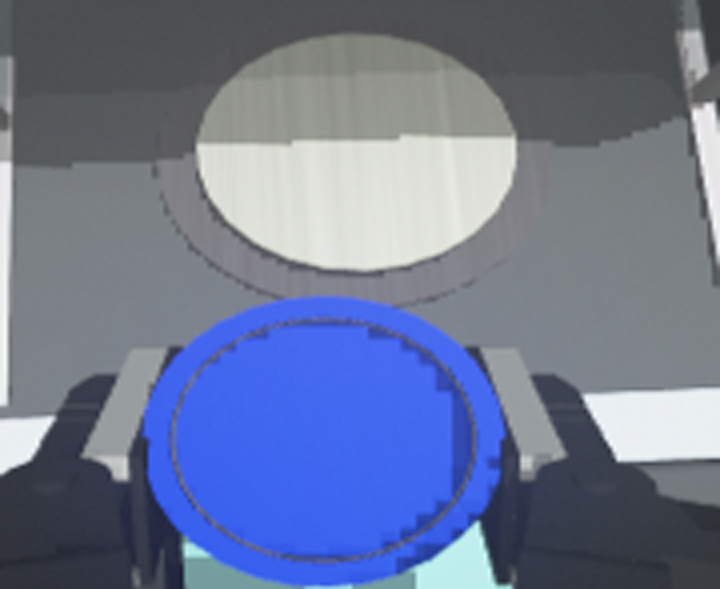

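```bash
python3 -c "
from plan import *
plan([.566,-.331,.142],n=10)
"
```

```text
cur [ 0.4685 -0.3214  0.2168] az -88.5 N 10 end [ 0.5659 -0.3311  0.142 ]
[{"linear": [-0.14, 0.38, 0.04], "roll": 0.0}, {"linear": [-0.15, 0.39, 0.04], "roll": 0.0}, {"linear": [-0.14, 0.38, 0.04], "roll": 0.0}, {"linear": [-0.14, 0.38, 0.04], "roll": 0.0}, {"linear": [-0.15, 0.39, 0.04], "roll": 0.0}]
[{"linear": [-0.14, 0.38, 0.04], "roll": 0.0}, {"linear": [-0.14, 0.38, 0.05], "roll": 0.0}, {"linear": [-0.15, 0.38, 0.04], "roll": 0.0}, {"linear": [-0.14, 0.39, 0.04], "roll": 0.0}, {"linear": [-0.14, 0.38, 0.04], "roll": 0.0}]
```

Emit:
{"method": "send_rows", "body": {"plan": [{"linear": [-0.1, 0.25, 0.04], "roll": 0}, {"linear": [-0.16, 0.42, 0.05], "roll": 0}, {"linear": [-0.18, 0.5, 0.05], "roll": 0}, {"linear": [-0.18, 0.5, 0.05], "roll": 0}, {"linear": [-0.18, 0.5, 0.05], "roll": 0}]}}

```text
t: 35.25
tcp_pos: [0.5244, -0.3268, 0.1734]
tool_rot: [0.185, 0.682, -0.677, 0.204]
force: [-0.6, 0.0, -0.3]
finger_gap: 0.462
```

Emit:
{"method": "send_rows", "body": {"plan": [{"linear": [-0.18, 0.5, 0.05], "roll": 0}, {"linear": [-0.18, 0.45, 0.05], "roll": 0}, {"linear": [-0.15, 0.4, 0.04], "roll": 0}, {"linear": [-0.1, 0.25, 0.03], "roll": 0}, {"linear": [0, 0, 0], "roll": 0}]}}

```text
t: 35.88
tcp_pos: [0.5647, -0.3309, 0.143]
tool_rot: [0.185, 0.682, -0.677, 0.204]
force: [-0.9, -1.0, -1.5]
finger_gap: 0.454
```

```bash
python3 -c "
from plan import *
s=st();cv2.imwrite('pics/w22.png',manip.snapshot('wrist'));s=st()
cv2.imwrite('pics/w23.png',manip.snapshot('wrist'));st()
plan([.5685,-.331,.122])
"
```

```text
t 35.88 tcp [ 0.5647 -0.3309  0.143 ] y [ 0.528  0.014 -0.849] az -88.4 F [-0.9 -1.  -1.5] gap 38.8 q [-0.89  0.62  1.79  0.9   0.57 -0.08]
t 35.92 tcp [ 0.5644 -0.331   0.1433] y [ 0.528  0.014 -0.849] az -88.4 F [ 0.3 -0.6 -1.2] gap 39.1 q [-0.89  0.61  1.79  0.9   0.57 -0.08]
t 35.98 tcp [ 0.5643 -0.331   0.1435] y [ 0.528  0.014 -0.849] az -88.5 F [-0.   0.2 -1.1] gap 38.9 q [-0.89  0.61  1.79  0.9   0.57 -0.08]
cur [ 0.5643 -0.331   0.1435] az -88.5 N 5 end [ 0.5685 -0.3309  0.1221]
[{"linear": [0.05, 0.14, 0.0], "roll": 0.0}, {"linear": [0.05, 0.13, 0.0], "roll": 0.0}, {"linear": [0.06, 0.14, 0.0], "roll": 0.0}, {"linear": [0.05, 0.14, 0.0], "roll": 0.0}, {"linear": [0.05, 0.13, 0.0], "roll": 0.0}]
```

View pics/w23.png

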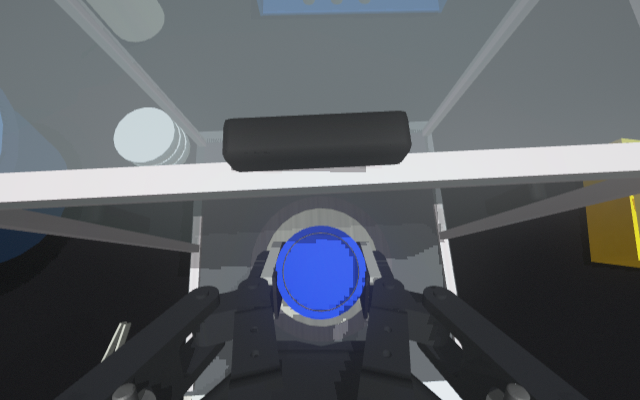

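```bash
python3 -c "
from plan import *
s=manip.sense()
im=cv2.imread('pics/w23.png');cv2.imwrite('pics/w23z.png',cv2.resize(im[150:350,220:430],None,fx=3.7,fy=3,interpolation=cv2.INTER_CUBIC))
th=np.linspace(0,2*np.pi,100)
for p in ((.564,-.331),(.568,-.331)):
  q=np.array([w2px('wrist',[p[0]+.045*np.cos(t),p[1]+.045*np.sin(t),.078],s) for t in th]);print(q.min(0),q.max(0))
"
```

```text
[262.55497064 208.77070656] [378.81160611 328.32383339]
[262.9545502  203.98578149] [378.69414537 322.47794886]
```

View pics/w23z.png

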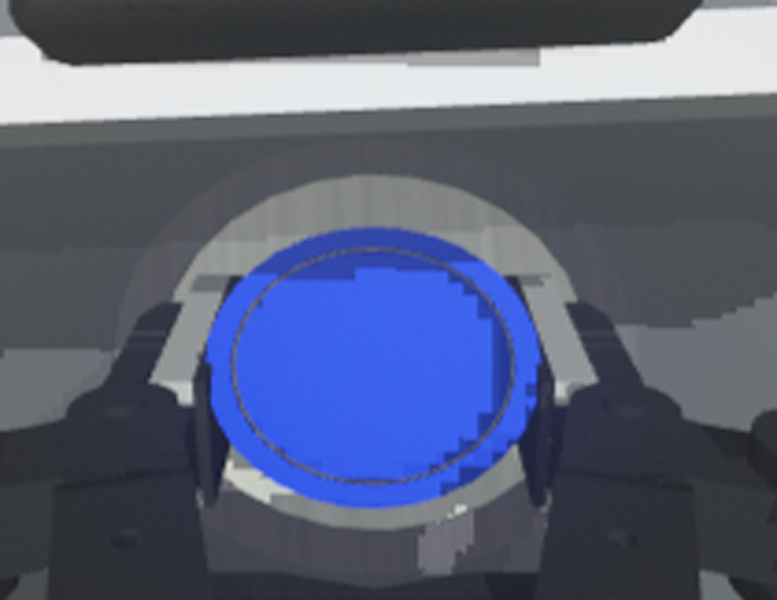

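Emit:
{"method": "send_rows", "body": {"plan": [{"linear": [0.05, 0.15, 0], "roll": 0}, {"linear": [0.06, 0.17, 0], "roll": 0}, {"linear": [0.06, 0.15, 0], "roll": 0}, {"linear": [0.05, 0.13, 0], "roll": 0}, {"linear": [0.04, 0.08, 0], "roll": 0}]}}

```text
t: 36.6
tcp_pos: [0.5686, -0.3309, 0.1215]
tool_rot: [0.185, 0.682, -0.677, 0.204]
force: [-0.1, -0.8, -1.3]
finger_gap: 0.458
```

```bash
python3 -c "
from plan import *
s=st()
plan([.5683,-.331,.1165])
"
```

```text
t 36.6 tcp [ 0.5686 -0.3309  0.1215] y [ 0.528  0.014 -0.849] az -88.5 F [-0.1 -0.8 -1.3] gap 39.1 q [-0.89  0.66  1.79  0.95  0.54 -0.14]
cur [ 0.5686 -0.3309  0.1215] az -88.5 N 5 end [ 0.5682 -0.3309  0.1163]
[{"linear": [0.02, 0.03, 0.0], "roll": 0.0}, {"linear": [0.02, 0.02, 0.0], "roll": 0.0}, {"linear": [0.02, 0.03, 0.0], "roll": 0.0}, {"linear": [0.02, 0.03, 0.0], "roll": 0.0}, {"linear": [0.02, 0.03, 0.0], "roll": 0.0}]
```

Emit:
{"method": "send_rows", "body": {"plan": [{"linear": [0.02, 0.03, 0], "roll": 0}, {"linear": [0.02, 0.03, 0], "roll": 0}, {"linear": [0.02, 0.03, 0], "roll": 0}, {"linear": [0.01, 0.02, 0], "roll": 0}, {"linear": [0, 0, 0], "roll": 0}]}}

```text
t: 37.22
tcp_pos: [0.5685, -0.331, 0.118]
tool_rot: [0.185, 0.682, -0.677, 0.204]
force: [0.2, 0.1, -0.6]
finger_gap: 0.46
```

```bash
python3 -c "
from plan import *
s=st()
manip.snapshot('wrist');st()
manip.snapshot('wrist');st()
"
```

```text
t 37.23 tcp [ 0.5685 -0.331   0.118 ] y [ 0.528  0.014 -0.849] az -88.5 F [ 0.2  0.1 -0.6] gap 39.3 q [-0.89  0.66  1.79  0.96  0.53 -0.16]
t 37.27 tcp [ 0.5685 -0.331   0.118 ] y [ 0.528  0.014 -0.849] az -88.5 F [ 0.2 -0.2 -0.6] gap 39.1 q [-0.89  0.66  1.79  0.96  0.53 -0.16]
t 37.33 tcp [ 0.5686 -0.331   0.1181] y [ 0.529  0.014 -0.849] az -88.5 F [ 0.1 -0.8 -0.9] gap 38.8 q [-0.89  0.66  1.79  0.96  0.53 -0.16]
```

Emit:
{"method": "send_rows", "body": {"plan": [{"linear": [0.01, 0.01, 0], "roll": 0}, {"linear": [0.01, 0.02, 0], "roll": 0}, {"linear": [0, 0, 0], "roll": 0}, {"linear": [0, 0, 0], "roll": 0}, {"linear": [0, 0, 0], "roll": 0}]}}

```text
t: 37.95
tcp_pos: [0.5685, -0.331, 0.1169]
tool_rot: [0.185, 0.682, -0.677, 0.204]
force: [0.1, 0.4, -1.4]
finger_gap: 0.46
```

Emit:
{"method": "send_rows", "body": {"plan": [{"linear": [0.01, 0.02, 0], "roll": 0}, {"linear": [0, 0, 0], "roll": 0}, {"linear": [0, 0, 0], "roll": 0}, {"linear": [0, 0, 0], "roll": 0}, {"linear": [0, 0, 0], "roll": 0}]}}

```text
t: 38.58
tcp_pos: [0.5686, -0.331, 0.1164]
tool_rot: [0.185, 0.682, -0.677, 0.204]
force: [0.4, -0.9, 0.8]
finger_gap: 0.458
```

```bash
python3 -c "
from plan import *
s=st()
manip.snapshot('wrist');st()
cv2.imwrite('pics/s2.png',cv2.resize(manip.snapshot('scene')[120:220,200:340],None,fx=5,fy=5,interpolation=cv2.INTER_CUBIC));st()
"
```

```text
t 38.58 tcp [ 0.5686 -0.331   0.1164] y [ 0.529  0.014 -0.849] az -88.5 F [ 0.4 -0.9  0.8] gap 39.1 q [-0.89  0.66  1.79  0.97  0.53 -0.16]
t 38.62 tcp [ 0.5687 -0.331   0.1164] y [ 0.529  0.014 -0.849] az -88.5 F [ 0.1 -0.1  1. ] gap 39.0 q [-0.89  0.67  1.79  0.97  0.53 -0.16]
t 38.67 tcp [ 0.5686 -0.331   0.1164] y [ 0.529  0.014 -0.849] az -88.5 F [-0.8  0.4  0.5] gap 38.9 q [-0.89  0.67  1.79  0.97  0.53 -0.16]
```

View pics/s2.png

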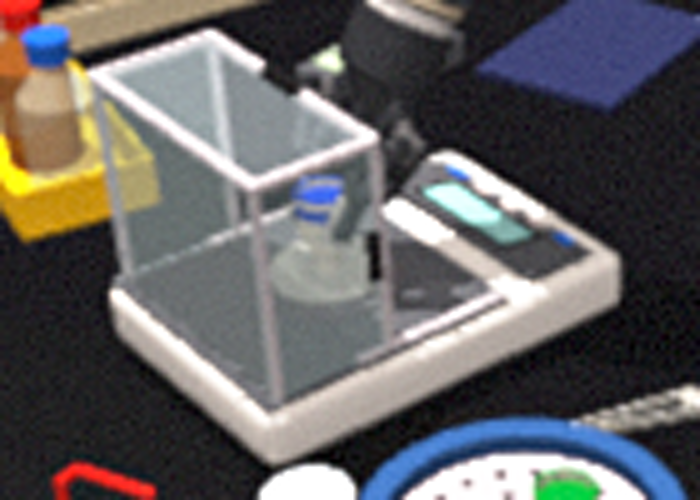

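Emit:
{"method": "send_rows", "body": {"plan": [{"linear": [0, 0, 0], "roll": 0}, {"linear": [0, 0, 0], "roll": 0}, {"linear": [0, 0, 0], "roll": 0}, {"linear": [0, 0, 0], "roll": 0}, {"linear": [0, 0, 0], "roll": 0}], "claw": 39.5, "force": 20}}

```text
t: 39.3
tcp_pos: [0.5686, -0.331, 0.1163]
tool_rot: [0.185, 0.682, -0.677, 0.204]
force: [-0.2, 0.0, 1.1]
finger_gap: 0.461
```

Emit:
{"method": "send_rows", "body": {"plan": [{"linear": [0, 0, 0], "roll": 0}, {"linear": [0, 0, 0], "roll": 0}, {"linear": [0, 0, 0], "roll": 0}, {"linear": [0, 0, 0], "roll": 0}, {"linear": [0, 0, 0], "roll": 0}], "claw": 41}}

```text
t: 39.92
tcp_pos: [0.5685, -0.331, 0.1162]
tool_rot: [0.185, 0.682, -0.677, 0.204]
force: [0.1, 0.7, 0.1]
finger_gap: 0.483
```

Emit:
{"method": "send_rows", "body": {"plan": [{"linear": [0, 0, 0], "roll": 0}, {"linear": [0, 0, 0], "roll": 0}, {"linear": [0, 0, 0], "roll": 0}, {"linear": [0, 0, 0], "roll": 0}, {"linear": [0, 0, 0], "roll": 0}], "claw": 44}}

```text
t: 40.55
tcp_pos: [0.5686, -0.331, 0.1163]
tool_rot: [0.185, 0.682, -0.677, 0.204]
force: [-0.8, 1.0, 0.4]
finger_gap: 0.517
```

```bash
python3 -c "
from plan import *
s=st()
cv2.imwrite('pics/w24.png',manip.snapshot('wrist'));st()
"
```

```text
t 40.55 tcp [ 0.5686 -0.331   0.1163] y [ 0.528  0.014 -0.849] az -88.5 F [-0.8  1.   0.4] gap 44.1 q [-0.89  0.67  1.79  0.97  0.53 -0.16]
t 40.6 tcp [ 0.5686 -0.3309  0.1163] y [ 0.528  0.014 -0.849] az -88.4 F [ 0.9 -0.8  0.1] gap 44.1 q [-0.89  0.67  1.79  0.97  0.53 -0.16]
```

View pics/w24.png

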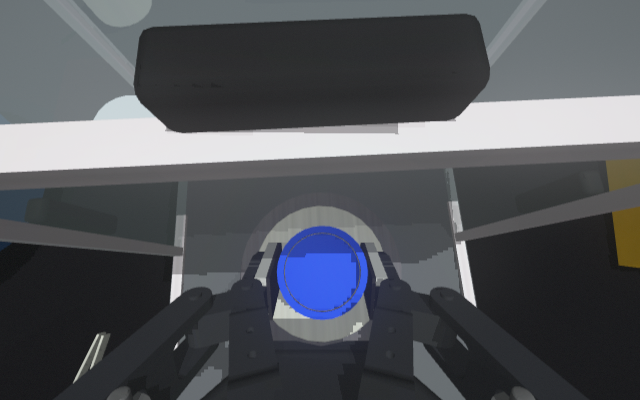

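Emit:
{"method": "send_rows", "body": {"plan": [{"linear": [0, 0, 0], "roll": 0}, {"linear": [0, 0, 0], "roll": 0}, {"linear": [0, 0, 0], "roll": 0}, {"linear": [0, -0.1, 0], "roll": 0}, {"linear": [0, -0.2, 0], "roll": 0}], "claw": 56}}

```text
t: 41.22
tcp_pos: [0.5636, -0.331, 0.124]
tool_rot: [0.185, 0.682, -0.677, 0.204]
force: [0.6, -0.2, 0.0]
finger_gap: 0.652
```

Emit:
{"method": "send_rows", "body": {"plan": [{"linear": [0, -0.3, 0], "roll": 0}, {"linear": [0, -0.4, 0], "roll": 0}, {"linear": [0, -0.5, 0], "roll": 0}, {"linear": [0, -0.6, 0], "roll": 0}, {"linear": [0, -0.6, 0], "roll": 0}]}}

```text
t: 41.85
tcp_pos: [0.5251, -0.3322, 0.1864]
tool_rot: [0.185, 0.682, -0.678, 0.204]
force: [0.8, -0.3, -0.1]
finger_gap: 0.659
```

Emit:
{"method": "send_rows", "body": {"plan": [{"linear": [0.4, -0.6, 0], "roll": 0}, {"linear": [0.5, -0.6, 0], "roll": 0}, {"linear": [0.5, -0.5, 0], "roll": 0}, {"linear": [0.3, -0.3, 0], "roll": 0}, {"linear": [0, 0, 0], "roll": 0}]}}

```text
t: 42.48
tcp_pos: [0.4499, -0.3344, 0.2093]
tool_rot: [0.186, 0.682, -0.678, 0.203]
force: [-0.2, 0.1, 0.4]
finger_gap: 0.66
```

```bash
python3 -c "
from plan import *
st();manip.snapshot('wrist')
s=st()
im=manip.snapshot('wrist');cv2.imwrite('pics/w25.png',im)
M=s
th=np.linspace(0,2*np.pi,200)
st()
import pickle;pickle.dump({k:s[k] for k in('tcp_pos','tool_rot')},open('s25.pkl','wb'))
cv2.imwrite('pics/t3.png',manip.snapshot('top')); cv2.imwrite('pics/s3.png',cv2.resize(manip.snapshot('scene')[100:300,200:460],None,fx=3,fy=3,interpolation=cv2.INTER_CUBIC))
"
```

```text
t 42.48 tcp [ 0.4499 -0.3344  0.2093] y [ 0.529  0.013 -0.849] az -88.5 F [-0.2  0.1  0.4] gap 56.3 q [-1.1   0.42  1.93  0.82  0.71 -0.17]
t 42.52 tcp [ 0.4505 -0.3344  0.2092] y [ 0.529  0.013 -0.849] az -88.5 F [ 0.5 -0.2  0.2] gap 55.9 q [-1.1   0.42  1.93  0.82  0.71 -0.17]
t 42.58 tcp [ 0.4508 -0.3343  0.2091] y [ 0.529  0.013 -0.849] az -88.5 F [-0.   0.3 -0.9] gap 56.0 q [-1.1   0.42  1.93  0.82  0.71 -0.17]
```

View pics/w25.png

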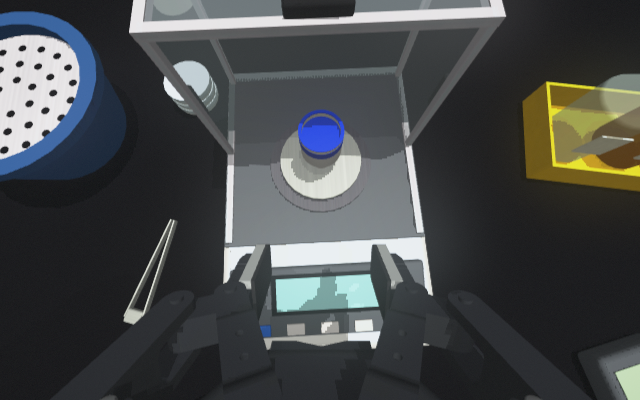

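View pics/s3.png

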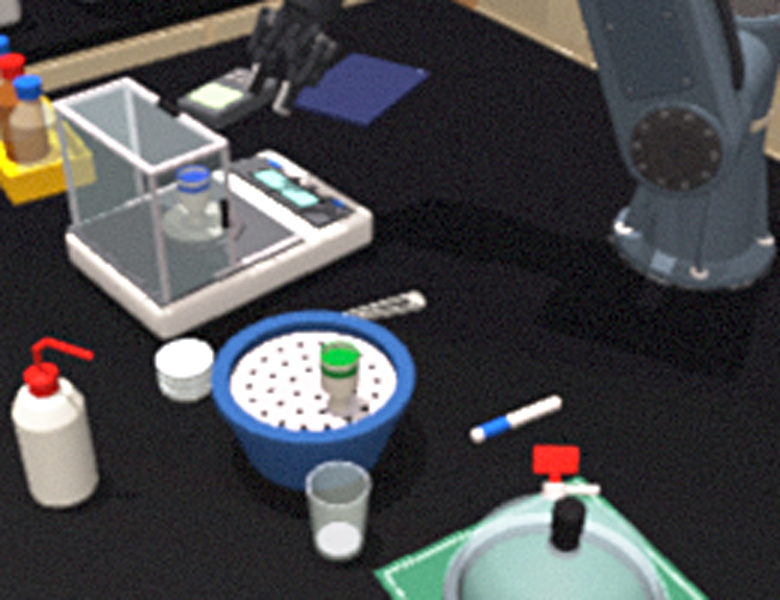

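View pics/t3.png

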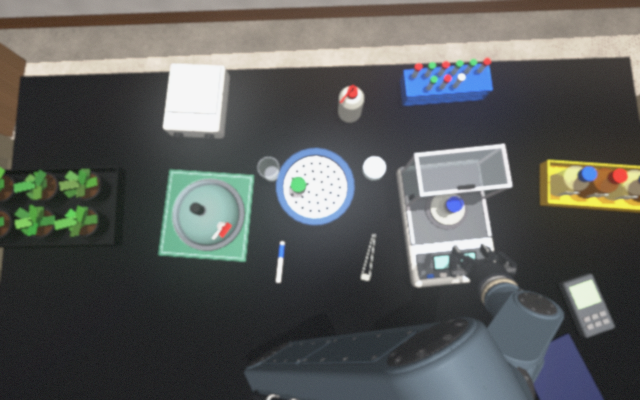

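Check that the rim is where the centre of the pan predicts it and that nothing is moving, then hand in.

```bash
python3 -c "
from plan import *
import pickle;s=pickle.load(open('s25.pkl','rb'))
print('pan',px2w('wrist',320.5,162,.078,s),'rim',px2w('wrist',321,132,.144,s))
a=cv2.imread('pics/w25.png').astype(int); b=manip.snapshot('wrist').astype(int); cv2.imwrite('pics/w26.png',b.astype('uint8'))
print(abs(a-b)[95:210,270:370].mean()); st()
z=cv2.resize(b[95:215,260:380].astype('uint8'),None,fx=5,fy=5,interpolation=cv2.INTER_CUBIC);cv2.imwrite('pics/w26z.png',z)
"
```

```text
pan [ 0.56187716 -0.33129983  0.078     ] rim [ 0.56351953 -0.33166895  0.144     ]
3.486231884057971
t 42.73 tcp [ 0.4512 -0.334   0.2088] y [ 0.528  0.014 -0.849] az -88.4 F [ 0.3 -0.8  0.1] gap 56.1 q [-1.1   0.42  1.93  0.82  0.71 -0.17]
```

View pics/w26z.png

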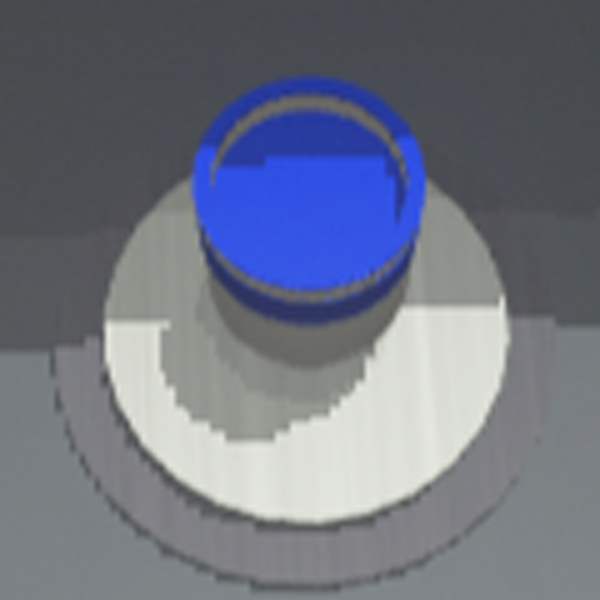

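The crucible's rim lies within about 2 mm of the pan's centre. The crucible is upright, the tap is open with the lid flat on the mat, and the gripper is clear of everything.

```bash
python3 -c "
from station import manip
print(manip.sign_off())"
```

```text
the job is handed in; nothing more can be done
None
```

The job is handed in at about 43 s, and every step was completed. `sign_off` reports no verdict, so what follows rests on my own camera and force checks.

- **Vent tap:** I opened it with the gripper straddling the wing like a wrench, with the lid still seated. The wing ended parallel to the nozzle, which is fully open. I judged this by eye from the picture, since the joint angle cannot be read.
- **Lid:** I lifted it straight up by the knob and set it down flat, close to the middle of the mat.
- **Gripper lean:** The moves offer no tilt, so I pushed the arm outward at the edge of its reach until the tool leaned about 32°. It kept that lean afterwards. I then turned the gripper half round, because the last joint would otherwise have hit its limit at the balance.
- **Blue crucible:** I picked it up upright and lowered it in steps of 0.5 to 1 mm until the pan took a force of about 1 N. I then opened the fingers in small steps and withdrew towards the front.

**Last checks:**
- The blue crucible's rim is within about 2 mm of the pan's centre, and the crucible looks upright and released.
- The green crucible stands in the desiccator, and the loose items show no visible shift.
- The final two-picture comparison for stillness was not conclusive. The average difference was 3.5 grey levels while the camera itself had moved about 0.5 mm, but the crucible looked the same in both.

**Disagreement:** Early top-camera readings differed from the wrist camera by 5 to 8 mm. I used the wrist camera for positions that mattered.

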